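# Unload the weld jig, hang up the brackets and clamp the next plate

### The job

Unload the weld jig: lift the pawl and draw the jaw back, take the finished bracket out, and hang it and every finished bracket standing on the bench by its eye on the pegs of the cooling rack, one to a peg. Then set up the next one: lay the bare base plate flat in the jig, lengthwise between jaw and stop, and push the jaw up until the plate is held against the stop and the pawl has dropped in. Leave the other tools and scraps where they lie.

Things in the scene. Friction and masses are not known exactly. Their poses are not given: they have to be found in the camera images.
- jig_seat (a point): where work sits in the weld jig (fixed steel plate 320 x 110 x 12 mm, flat on the bench): point on the plate's top, midway between stop and closed jaw. x: closing direction, jaw to stop; y across; z up. The stop's face is 30.5 mm away at +x (stop 24 mm high, 56 wide). Guide strips at y +-31 mm, 10 mm high, end 35 mm short of this point; room beside the seat is clear.
- jaw (a joint): sliding jaw of the jig, 50 wide, 33 mm high: metres drawn back; 0 = nose 30 mm from the seat point, closed on 60 mm work; 0.055 fully back; empty it can reach -0.012. A lip on its nose reaches 6 mm over an 8 mm plate, so clamped work cannot be lifted. Slides stiffly (3 N) along the jig's x and stays where left; the pawl blocks drawing it back.
- pawl (a joint): pawl hinged on the jaw (axis along the jig's y): radians lifted; 0 = down in the teeth (10 mm apart, 5 deep), clear above 0.15, stop at 0.6. Weight and a light spring (under 2 N at the tab) drop it, so it is held up while the jaw is drawn back. Pushing the jaw forward it clicks over the teeth by itself, and drops in when the jaw is closed on 60 mm work (1.5 mm play).
- pawl_tab (a point): the pawl's lift tab, an upright steel block 18 (along the jig) x 14 (across) x 46 mm tall at the pawl's free end, behind the jaw; point on its middle line, 63 mm above the bench and 17 mm below its top with the pawl down. The hinge pin is 60 mm away towards the jig's +x and 18 mm lower. The tab goes up with the pawl and along with the jaw. Axes as the jig's when down.
- jaw_post (a point): the jaw's push post: upright steel pin 16 mm in diameter, 34 mm long, on top of the jaw, with a 22 mm button on it; point on its axis, 66 mm above the bench, 21 mm above the jaw's top, 21 mm below the button's top. Moves with the jaw; axes as the jig's.
- bracket_a_eye (a point): finished steel bracket, 0.45 kg, clamped in the jig at the start with its x along the jig's x: base plate 60 (x) x 50 (y) x 8 mm with an upright lug amid it, 44 wide (x), 10 thick (y), top 100 mm above the underside. A round 26 mm eye goes through the lug along y. Point: the eye's centre, 58 mm above the underside, 42 mm below the lug's top. z up when standing.
- bracket_b_eye (a point): eye centre of another finished bracket, the same in shape, size and axes as bracket a (the eye 58 mm above the underside, lug top 42 mm above it); stands on its base on the bench at the start, or is absent.
- bracket_c_eye (a point): eye centre of another finished bracket, the same in shape, size and axes as bracket a (the eye 58 mm above the underside, lug top 42 mm above it); stands on its base on the bench at the start, or is absent.
- bracket_d_eye (a point): eye centre of another finished bracket, the same in shape, size and axes as bracket a (the eye 58 mm above the underside, lug top 42 mm above it); stands on its base on the bench at the start, or is absent.
- blank_mid (a point): the bare base plate: flat steel plate 60 (its x) x 50 (its y) x 8 mm, 0.19 kg, lying flat on the bench, with no lug on it; the point is its centre, 4 mm above its underside; z up. In the jig its 60 mm length goes along the jig's x; either way round will do.
- peg1 (a point): one of four like pegs in a row, 90 mm apart, on the cooling rack (fixed level rail, 25 mm square, on two end posts). A 10 mm round bar standing 72 mm out of the rail's face along -x, rising 12 degrees to its tip. Point: on its axis, 38 mm out from the rail, 195 mm above the bench; the rail's top is 3 mm higher. Axes: x level from tip to rail, y along the rail, z up.
- peg2 (a point): another peg of the cooling rack, in line with peg 1, same size, direction, axes and marked point. Free at the start, as all four are.
- peg3 (a point): another peg of the cooling rack, in line with peg 1, same size, direction, axes and marked point. Free at the start, as all four are.
- peg4 (a point): another peg of the cooling rack, in line with peg 1, same size, direction, axes and marked point. Free at the start, as all four are.
- spray_can_mid (a point): bystander: spray can, 54 mm in diameter, 125 mm tall, standing; point near its middle
- wire_brush_grip (a point): bystander: wooden wire brush lying flat, 220 mm long; point on its handle
- magnet_mid (a point): bystander: welding magnet, a flat red block 70 x 16 mm, 60 mm tall, standing on edge; point near its middle
- offcut_mid (a point): bystander: dark angle-iron offcut 110 x 40 x 40 mm; point near its underside
Not all that is in view belongs to the job. Of the things like the part that bears blank_mid, leave any that is black or turquoise; of the rest the larger one is meant.

How it is judged:
On the way, in this order (a step that is already met when the one before it is completed fails the run):
1. the pawl is lifted and the jaw drawn back at least 30 mm (value of joint jaw above 0.03 m), for 0.2 s.
2. the finished bracket is out of the jig (distance between bracket_a_eye and jig_seat above 0.13 m), for 0.2 s.
3. the bare plate is clamped in the jig: jaw closed up within 4 mm and pawl down (horizontal distance between blank_mid and jig_seat below 0.016 m and value of joint jaw below 0.004 m and value of joint pawl below 0.05 rad), for 0.2 s.
At the end, for the whole second after the job is handed in: Every bracket present hangs by its eye on a peg (eye within 36 mm of its marked point), upright within 20 degrees, one to a peg; the bare plate lies flat and square at the seat, within 4 mm along and 15 mm across the jig, jaw closed within 4 mm, pawl down ((distance between bracket_a_eye and peg1 below 0.036 m or distance between bracket_a_eye and peg2 below 0.036 m or distance between bracket_a_eye and peg3 below 0.036 m or distance between bracket_a_eye and peg4 below 0.036 m) and angle between each of bracket_a_eye, bracket_b_eye, bracket_c_eye, bracket_d_eye's own z axis and vertical below 0.35 rad and (distance between bracket_b_eye and peg1 below 0.036 m or distance between bracket_b_eye and peg2 below 0.036 m or distance between bracket_b_eye and peg3 below 0.036 m or distance between bracket_b_eye and peg4 below 0.036 m) and (distance between bracket_c_eye and peg1 below 0.036 m or distance between bracket_c_eye and peg2 below 0.036 m or distance between bracket_c_eye and peg3 below 0.036 m or distance between bracket_c_eye and peg4 below 0.036 m) and (distance between bracket_d_eye and peg1 below 0.036 m or distance between bracket_d_eye and peg2 below 0.036 m or distance between bracket_d_eye and peg3 below 0.036 m or distance between bracket_d_eye and peg4 below 0.036 m) and distance between bracket_a_eye and bracket_b_eye above 0.05 m and distance between each of bracket_a_eye, bracket_b_eye and bracket_c_eye above 0.05 m and distance between each of bracket_a_eye, bracket_b_eye, bracket_c_eye and bracket_d_eye above 0.05 m and x of blank_mid in the frame of jig_seat between -0.004 and 0.004 m and y of blank_mid in the frame of jig_seat between -0.015 and 0.015 m and z of blank_mid in the frame of jig_seat between 0.001 and 0.008 m and angle between blank_mid's own z axis and vertical below 0.06 rad and angle between the x axis of blank_mid and the x axis of jig_seat, either way round below 0.08 rad and value of joint jaw below 0.004 m and value of joint pawl below 0.05 rad); the robot touches nothing.
It fails at once if the spray can is pushed more than 40 mm from its place (distance of spray_can_mid from where it was at the start of the episode above 0.04 m).
It fails at once if the wire brush is pushed more than 40 mm from its place (distance of wire_brush_grip from where it was at the start of the episode above 0.04 m).
It fails at once if the magnet square is pushed more than 40 mm from its place (distance of magnet_mid from where it was at the start of the episode above 0.04 m).
It fails at once if the angle-iron offcut is pushed more than 40 mm from its place (distance of offcut_mid from where it was at the start of the episode above 0.04 m).
Of bracket_b, bracket_c, bracket_d only 2 to 3 are there at a start; the rules pass over those that are not, and their reading is None.
At some moment in a run one of blank, bracket_b, bracket_c, bracket_d may be knocked a few centimetres aside while the robot is not near it.
It also fails if it takes over 208 s, if anything falls off the work surface, if the arm or the gripper's body presses on something with over 40 N, if the wrist force passes 120 N, or if a joint passes its speed limit or range.

### The arm

A 6-joint arm with a two-finger parallel gripper is mounted at the origin on the work surface. World frame = base frame: x ahead of the robot, y to its left, z up, the work surface at z = 0. Lengths are in m, angles in rad, forces in N, time in s.
With the tool pointing down it reaches from about 0.3 to 0.75 m from the base axis. Payload 8.5 kg.
Tool frame: the origin (TCP) lies on the centre line of the jaws, within the pads' length; the fingertips stand 11 mm ahead of it and the grasp point (between the pads) lies 8 mm behind it; x points along the fingers, y is the direction in which the jaws open and shut, and the axes are right-handed (so a half turn about x gives the same grasp; the last joint's range is limited). The gripper opens to 88 mm and grips with 3 to 60 N. Pads are 18 mm wide; open, the fingers measure 123 mm over their backs; the gripper's body (75 mm by 187 mm) begins 45 mm behind the grasp point.
Start: joints at [1.096, 0.381, 1.297, -0, 1.464, -0.215], TCP at [0.141, 0.532, 0.25] pointing down, gripper open.
Joint ranges: [-3.11, 3.11], [-0.89, 2.33], [0.22, 2.48], [-1.42, 4.56], [0.17, 2.85], [-2.88, 2.88]. Speed limits (rad/s): [2.39, 2.39, 3.14, 3.14, 3.14, 3.14].

### API

Orientations are given as a unit quaternion [x, y, z, w].
In Python, from workcell import * gives the robot as it stands.
- The arm moves only by the shell command python3 -m jog 'ROWS' [OPENING] [FORCE]. ROWS is JSON, a list of rows, each a list of 2 entries, a list of its own where there are three numbers: the shift along the world's x, y, z as a fraction of full scale, then the turn, a rotation vector about the world's x, y, z as a fraction of full scale. A call has 1 to 20 rows; each row is the pose to reach, as a shift and turn from the pose measured when the call began, turning the shorter way round; what a row does not reach only later rows make up. Full scale, the value 1, is 40 cm for a shift and 180 degrees for a turn. A row lasts 1/8 s, in which the tool goes at most 62.5 mm and 10.7 degrees, less where a joint would pass 70% of its speed; a pose out of reach is approached as far as the arm can. A call with a number of a shift or a turn outside -1 to 1 is refused whole. A call with a gripper value outside its range is refused whole. OPENING is the opening, from 0 (shut) to 1 (fully open), set as the call begins (- or left out, the last holds). The fingers move at their own pace and stop on an object; FORCE is the grip in N (left out, the last holds). Time passes only in rows, so rows that repeat a pose let the fingers close. It gives the time, the measured TCP pose, the force and the opening at its end, in the units of the state.
- read_state(): the state, without advancing time (a new reading comes with each control period).
- camera(name): name is "scene" or "side" or "wrist"; returns the picture (384x512x3 uint8, red, green, blue); there is no depth.
- camera_params(name): a dict with "fx", "fy", "cx", "cy" (pixels), "R" (3x3) and "t" (3): a world point X has camera coordinates R X + t; the wrist camera has in their place "mount" (4x4, takes a point from camera to tool coordinates, whose origin is the TCP and whose axes are the tool frame's). Camera axes: x right, y down, z forward; pixel columns grow to the right and rows downward; lengths in m; the calibration is good to about 2 mm. A picture is of the moment at which its call begins: read the wrist's pose just before it. camera_params takes no time and is no camera call.
- close_job(): hands the job in, once; it reports no verdict.
Trained networks look in the newest picture that a camera, given by its name, has taken for a name from the list of things; names that differ only in an ending like _2 or _b are one class to them, and where a whole thing is asked for, a point or a joint stands for the part that bears it (a point fixed in the world has none). Each returns a list of dicts, best first, with "confidence" (0 to 1); they miss things now and then, are a little off and sometimes report something else, mostly with a low value. They report only what shows in the picture. A call takes as long as a camera call. They do not tell look-alikes from the thing itself.
- spot_in(camera, query): "position" ([x, y, z] in m, in world coordinates, good to about 4 mm: the middle of the surface that is visible of it).
The state is a dict: "time": time; "qpos": joint angles; "joint_velocities": joint speeds; "joint_torque": joint torques, N m; "tcp_pos": TCP position; "ee_rot": TCP orientation; "ft_force": force on the tool from outside, world axes, zero at the start; "wrist_torque": the same for the moment, N m; "gripper_width": finger opening in m.
Only numpy, scipy, OpenCV 4.12 (cv2) and the standard library are available. Lean on these libraries where they do the work, as an engineer would, in place of code of your own. Each camera call takes 0.05 s, during which the arm holds its last target.

## Working session

There is one attempt and no reset: what is moved stays moved. The work goes in short steps, Python scripts to look and compute and a shell command to move; the robot and the scene stay as the last step left them, time stands still between calls to the robot, and variables do not carry over. Pictures are saved under pics/ and viewed, and the job is handed in when it is done.

```bash
ls; mkdir -p pics; python3 - <<'E'
from workcell import *
import cv2
s=read_state()
for k in ("time","qpos","tcp_pos","ee_rot","ft_force","gripper_width"): print(k,s[k])
for n in ("scene","side","wrist"):
    im=camera(n); cv2.imwrite(f"pics/{n}0.png",im[:,:,::-1]); print(n,camera_params(n))
E
```

```text
pics
time 0.0
qpos [ 1.09575051e+00  3.81199002e-01  1.29821171e+00 -2.05507597e-05
  1.46359835e+00 -2.15300660e-01]
tcp_pos [0.14114957 0.53132161 0.24915269]
ee_rot [ 0.09110136  0.70131438 -0.09204872  0.70098909]
ft_force [ 0.09908333 -0.54790837 -0.74944089]
gripper_width 0.08785908581466818
scene {'fx': 357.2172163752892, 'fy': 357.2172163752892, 'cx': 256.2444717570921, 'cy': 196.0112311016892, 'R': array([[-0.41299452,  0.91067901,  0.00996337],
       [ 0.77442809,  0.35691953, -0.52236921],
       [-0.47926679, -0.2080197 , -0.85266121]]), 't': array([ 0.22223756, -0.29680257,  1.28368213])}
side {'fx': 489.57543495701094, 'fy': 489.57543495701094, 'cx': 258.20218644401876, 'cy': 191.50549626104433, 'R': array([[-0.98365137, -0.17955907, -0.01373008],
       [-0.12968858,  0.75922162, -0.63778006],
       [ 0.12494337, -0.6255726 , -0.77009615]]), 't': array([0.46705765, 0.16602354, 1.34103947])}
wrist {'fx': 267.10941100287215, 'fy': 267.10941100287215, 'cx': 254.45301348032007, 'cy': 190.6506395249151, 'mount': array([[-9.07777445e-04, -3.23697185e-01,  9.46160297e-01,
        -1.35145084e-01],
       [ 9.99999242e-01,  4.92828287e-04,  1.12803707e-03,
         1.21651498e-03],
       [-8.31436983e-04,  9.46160604e-01,  3.23696493e-01,
        -8.48537226e-02],
       [ 0.00000000e+00,  0.00000000e+00,  0.00000000e+00,
         1.00000000e+00]])}
```

View pics/scene0.png

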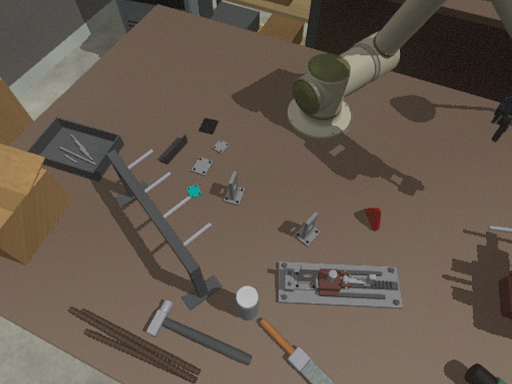

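View pics/side0.png

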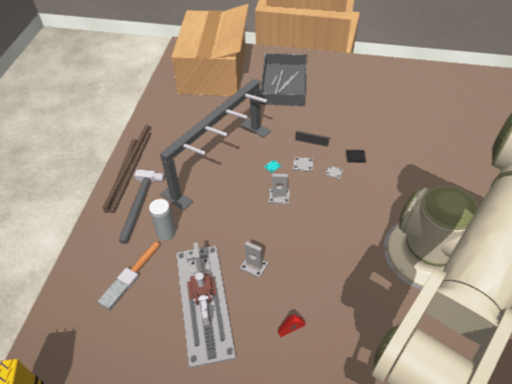

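View pics/wrist0.png

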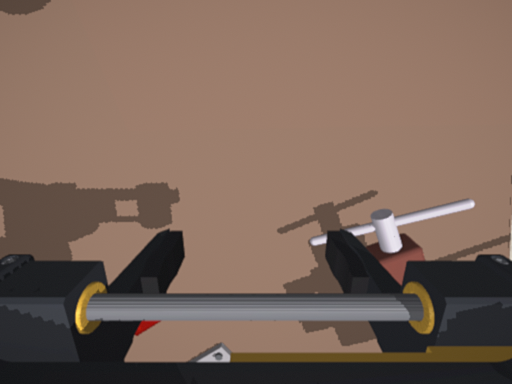

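```bash
python3 - <<'E'
from workcell import *
import numpy as np
for c in ("scene","side"):
  for q in ("jig_seat","jaw","pawl","pawl_tab","jaw_post","bracket_a_eye","blank_mid","peg1","spray_can_mid","magnet_mid","wire_brush_grip","offcut_mid"):
    P=camera_params(c)
    print(c,q)
    for d in spot_in(c,q):
        X=np.array(d["position"]);x=P["R"]@X+P["t"]
        print("   ",np.round(X,3),round(d["confidence"],2),"px",round(P["fx"]*x[0]/x[2]+P["cx"]),round(P["fy"]*x[1]/x[2]+P["cy"]))
print(read_state()["time"])
E
```

```text
scene jig_seat
    [0.58 0.27 0.01] 0.87 px 343 288
scene jaw
    [0.585 0.237 0.041] 0.58 px 333 281
scene pawl
    [0.553 0.308 0.045] 0.7 px 363 281
scene pawl_tab
    [0.556 0.303 0.044] 0.56 px 361 281
scene jaw_post
    [0.582 0.237 0.044] 0.61 px 333 280
scene bracket_a_eye
    [0.606 0.166 0.041] 0.57 px 304 277
scene blank_mid
    [ 0.224 -0.33   0.009] 0.65 px 207 125
    [ 0.385 -0.259  0.009] 0.58 px 203 166
scene peg1
    [ 0.671 -0.169  0.197] 0.59 px 167 222
scene spray_can_mid
    [0.743 0.068 0.121] 0.61 px 247 302
scene magnet_mid
    [0.347 0.288 0.028] 0.49 px 374 217
scene wire_brush_grip
    [0.785 0.224 0.02 ] 0.88 px 299 357
    [ 0.669 -0.173  0.198] 0.62 px 166 220
scene offcut_mid
    [ 0.374 -0.369  0.013] 0.84 px 174 152
side jig_seat
    [0.558 0.283 0.01 ] 0.58 px 205 312
side jaw
    [0.57  0.239 0.043] 0.95 px 203 290
side pawl
    [0.546 0.29  0.051] 0.66 px 207 308
side pawl_tab
    [0.553 0.292 0.055] 0.69 px 204 308
side jaw_post
    [0.574 0.238 0.043] 0.91 px 202 289
side bracket_a_eye
    [0.596 0.169 0.018] 0.53 px 201 269
side blank_mid
    [ 0.217 -0.324  0.005] 0.76 px 356 157
    [ 0.282 -0.243  0.007] 0.68 px 333 172
    [ 0.38  -0.261  0.005] 0.58 px 303 165
    [ 0.471 -0.239  0.005] 0.54 px 273 166
side peg1
    [ 0.657 -0.186  0.182] 0.82 px 206 130
side spray_can_mid
    [0.722 0.08  0.093] 0.66 px 161 219
side magnet_mid
    [0.339 0.29  0.037] 0.85 px 292 325
side wire_brush_grip
    [0.786 0.241 0.016] 0.71 px 124 282
    [ 0.658 -0.187  0.179] 0.69 px 206 130
side offcut_mid
    [ 0.365 -0.367  0.024] 0.56 px 312 138
1.35
```

The scene view shows four plate-like candidates: black (207,125), small grey (221,147), larger grey (202,166) and turquoise (194,191). The larger grey one at (202,166) fits the description. I can see brackets at (234,190) and (307,230), plus the clamped one at (304,277). I'll enlarge these to confirm.

```bash
python3 - <<'E'
import cv2
im=cv2.imread("pics/scene0.png")
cv2.imwrite("pics/s_jig.png",cv2.resize(im[200:320,260:410],None,fx=5,fy=5,interpolation=cv2.INTER_CUBIC))
cv2.imwrite("pics/s_left.png",cv2.resize(im[105:265,100:260],None,fx=3.75,fy=3.75,interpolation=cv2.INTER_CUBIC))
im=cv2.imread("pics/side0.png")
cv2.imwrite("pics/d_jig.png",cv2.resize(im[230:370,160:290],None,fx=4.2,fy=4.2,interpolation=cv2.INTER_CUBIC))
cv2.imwrite("pics/d_left.png",cv2.resize(im[75:215,150:350],None,fx=4,fy=4,interpolation=cv2.INTER_CUBIC))
E
```

```text
(no output)
```

View pics/s_jig.png

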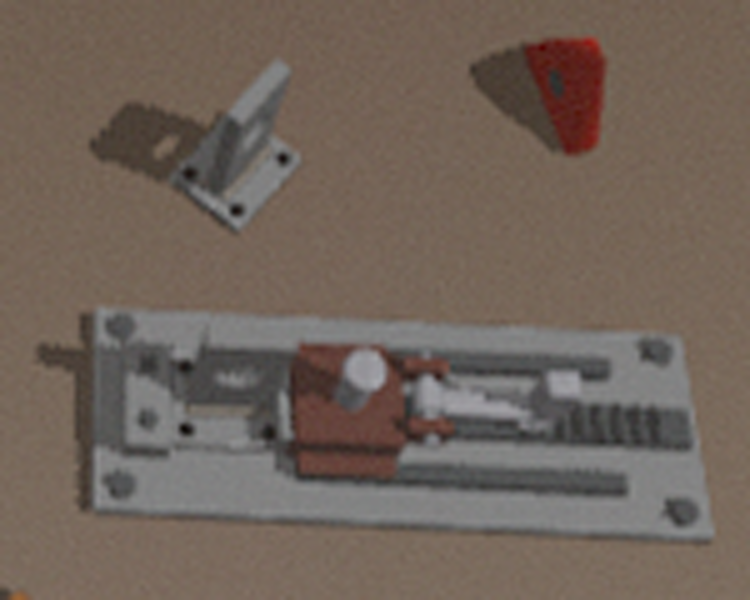

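View pics/s_left.png

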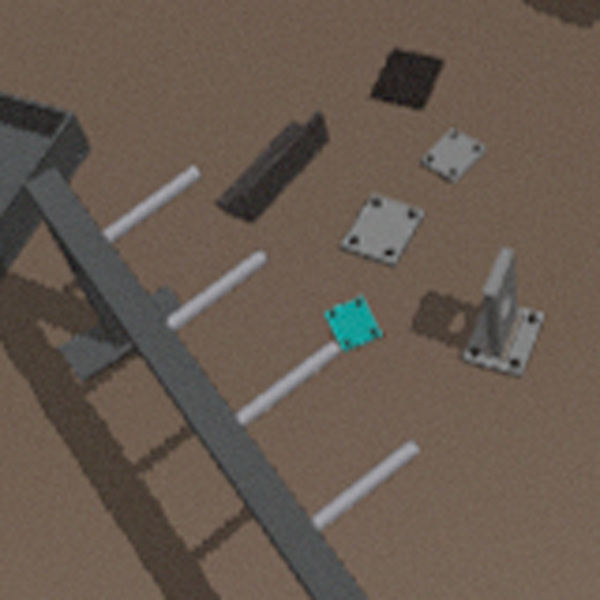

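View pics/d_jig.png

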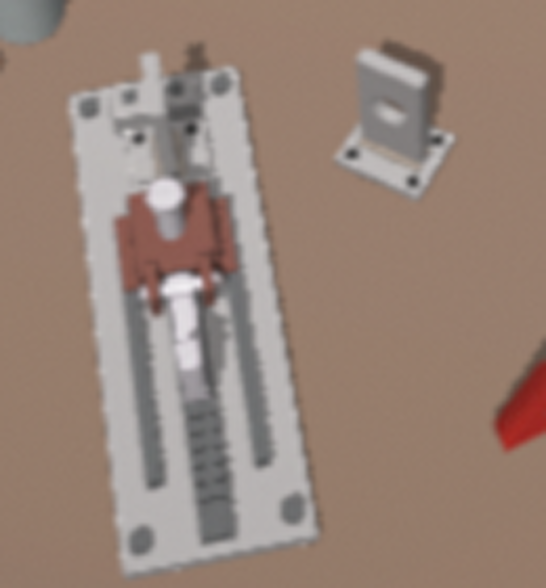

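View pics/d_left.png

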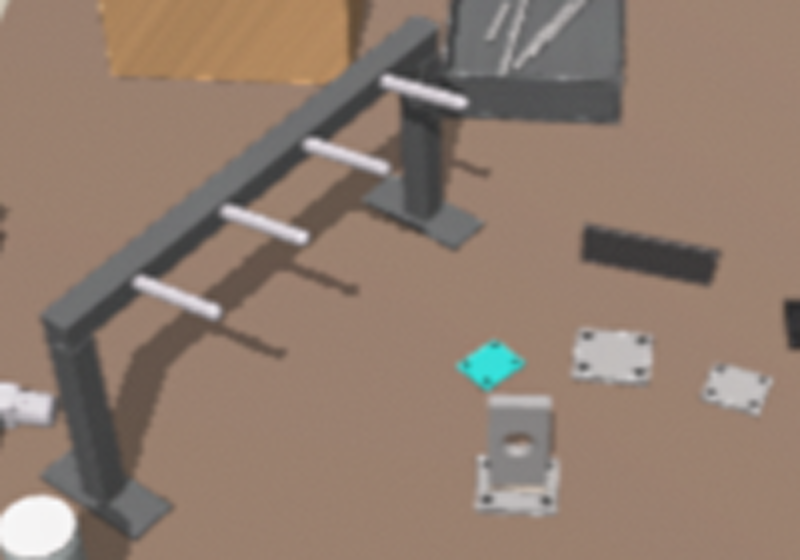

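```bash
cat > h.py <<'E'
from workcell import *
import numpy as np, cv2
from scipy.spatial.transform import Rotation as Ro
from scipy.optimize import least_squares
def cam(name,pose=None):
    P=camera_params(name)
    if name=="wrist":
        s=pose or read_state()
        T=np.eye(4);T[:3,:3]=Ro.from_quat(s["ee_rot"]).as_matrix();T[:3,3]=s["tcp_pos"]
        M=np.linalg.inv(T@P["mount"]);return P,M[:3,:3],M[:3,3]
    return P,np.array(P["R"]),np.array(P["t"])
def proj(C,X):
    P,R,t=C;x=R@np.asarray(X,float)+t
    return np.array([P["fx"]*x[0]/x[2]+P["cx"],P["fy"]*x[1]/x[2]+P["cy"]])
def ray(C,px):
    P,R,t=C;d=R.T@np.array([(px[0]-P["cx"])/P["fx"],(px[1]-P["cy"])/P["fy"],1]);return -R.T@t,d
def atz(C,px,z):
    o,d=ray(C,px);return o+d*(z-o[2])/d[2]
def tri(obs):
    A=np.zeros((3,3));b=np.zeros(3)
    for C,px in obs:
        o,d=ray(C,px);d=d/np.linalg.norm(d);M=np.eye(3)-np.outer(d,d);A+=M;b+=M@o
    X=np.linalg.solve(A,b);return X,[np.linalg.norm(proj(C,X)-px) for C,px in obs]
def rpix(C,corners,z,L,W,px,guess):
    pass
E
python3 - <<'E'
from h import *
S=cam("scene");D=cam("side")
print("cam",-S[1].T@S[2],-D[1].T@D[2])
sc=np.array([[279,262],[396.4,267.4],[402.6,308],[279.4,302.4]]);sd=np.array([[216.4,246.2],[235.5,358.6],[189.8,366.9],[176.7,253.3]])
for C,p in ((S,sc),(D,sd)):
    X=np.array([atz(C,q,.012) for q in p]);print(np.round(X,4).tolist(),[round(np.linalg.norm(X[i]-X[(i+1)%4]),4) for i in range(4)])
    print("centre",X.mean(0), "dir",[np.degrees(np.arctan2(*(X[a]-X[b])[1::-1])) for a,b in((0,1),(3,2))])
def s(x,y): return (260+x/5,200+y/5)
def d(x,y): return (160+x/4.2,230+y/4.2)
print("button top",tri([(S,s(367,369)),(D,d(165,193))]),atz(S,s(367,369),.087),atz(D,d(165,193),.087))
print("tab top",atz(S,s(563,383),.08))
def s2(x,y): return (100+x/3.75,105+y/3.75)
def d2(x,y): return (150+x/4,75+y/4)
tipS=[(196,173),(263,258),(338,346),(414,449)];bS=[(107,236),(172,324),(241,418),(319,522)]
tipD=[(465,103),(387,168),(306,237),(218,313)];bD=[(384,80),(307,144),(225,210),(137,281)]
for i in range(4):
    a=tri([(S,s2(*tipS[i])),(D,d2(*tipD[i]))]);b=tri([(S,s2(*bS[i])),(D,d2(*bD[i]))])
    print("peg",np.round(a[0],4),np.round(b[0],4),np.round(a[1]+b[1],1),"len",np.linalg.norm(a[0]-b[0]),"az",np.degrees(np.arctan2(*(b[0]-a[0])[1::-1])))
    m=(38/72*a[0]+34/72*b[0]);print("   mark",m)
# plates/brackets: base corners at z .008
for n,ps in (("blank",[(376,194),(424,212),(396,264),(341,247)]),("small",[(452,129),(485,149),(456,180),(421,158)]),("brL",[(543,312),(522,376),(463,360)])):
    X=np.array([atz(S,s2(*q),.008) for q in ps]);print(n,np.round(X,3).tolist(),[round(np.linalg.norm(X[i]-X[i-1]),4) for i in range(len(X))])
for n,ps in (("blank",[(575,328),(652,332),(652,384),(572,379)]),("small",[(716,363),(771,373),(762,412),(701,396)]),("brL",[(560,460),(556,515),(474,510)])):
    X=np.array([atz(D,d2(*q),.008) for q in ps]);print(n,np.round(X,3).tolist(),[round(np.linalg.norm(X[i]-X[i-1]),4) for i in range(len(X))])
X=np.array([atz(S,s(*q),.008) for q in [(299,158),(240,231),(172,180)]]);print("brR",np.round(X,3).tolist(),[round(np.linalg.norm(X[i]-X[i-1]),4) for i in range(len(X))])
X=np.array([atz(D,d(*q),.008) for q in [(454,138),(415,197),(335,156)]]);print("brR",np.round(X,3).tolist(),[round(np.linalg.norm(X[i]-X[i-1]),4) for i in range(len(X))])
E
```

```text
cam [0.93686136 0.17057873 0.9372912 ] [0.31339927 0.79673332 1.14502858]
[[0.5832, 0.0886, 0.012], [0.4645, 0.3847, 0.012], [0.5661, 0.4238, 0.012], [0.684, 0.1314, 0.012]] [np.float64(0.3191), np.float64(0.1088), np.float64(0.3153), np.float64(0.1095)]
centre [0.57444654 0.25711045 0.012     ] dir [np.float64(-68.16341079156261), np.float64(-68.0372965086928)]
[[0.5756, 0.0882, 0.012], [0.4584, 0.3857, 0.012], [0.5589, 0.4233, 0.012], [0.6771, 0.1291, 0.012]] [np.float64(0.3198), np.float64(0.1073), np.float64(0.3171), np.float64(0.1095)]
centre [0.56748949 0.25656903 0.012     ] dir [np.float64(-68.48902403771545), np.float64(-68.09805983587987)]
button top (array([0.5815291 , 0.22766315, 0.08453823]), [np.float64(0.9756144971156615), np.float64(0.9624221033137792)]) [0.58429121 0.22913259 0.087     ] [0.57951345 0.22703532 0.087     ]
tab top [0.54770359 0.32048432 0.08      ]
peg [ 0.5072 -0.3175  0.1973] [ 0.5743 -0.3483  0.1865] [1.1 0.9 0.6 0.5] len 0.07461312316255612 az -24.708972711651334
   mark [ 0.53887499 -0.3320455   0.19220053]
peg [ 0.5503 -0.2363  0.1985] [ 0.616  
[... 1024 characters left out ...]
0.237, 0.008], [0.406, -0.232, 0.008]] [np.float64(0.0551), np.float64(0.0614), np.float64(0.0559), np.float64(0.0623)]
small [[0.297, -0.268, 0.008], [0.254, -0.264, 0.008], [0.258, -0.223, 0.008], [0.306, -0.231, 0.008]] [np.float64(0.0376), np.float64(0.0434), np.float64(0.042), np.float64(0.0485)]
brL [[0.404, -0.149, 0.008], [0.4, -0.096, 0.008], [0.46, -0.09, 0.008]] [np.float64(0.0809), np.float64(0.053), np.float64(0.0607)]
brR [[0.447, 0.16, 0.008], [0.504, 0.145, 0.008], [0.491, 0.098, 0.008]] [np.float64(0.0754), np.float64(0.059), np.float64(0.0481)]
brR [[0.427, 0.114, 0.008], [0.444, 0.16, 0.008], [0.499, 0.14, 0.008]] [np.float64(0.077), np.float64(0.0495), np.float64(0.0591)]
```

```bash
python3 - <<'E'
from h import *
for c in ("scene","side","wrist"):
  C=cam(c)
  for q in ("bracket_b_eye","bracket_c_eye","bracket_d_eye"):
    for d in spot_in(c,q): print(c,q,np.round(d["position"],3),round(d["confidence"],2),np.round(proj(C,d["position"])))
xj=np.array([.371,-.928,0]);
s=read_state();R=Ro.from_quat(s["ee_rot"]).as_matrix();print(R, np.degrees(np.arctan2(R[1,1],R[0,1])))
E
```

```text
scene bracket_b_eye [0.48  0.127 0.014] 0.79 [306. 236.]
scene bracket_b_eye [ 0.665 -0.17   0.194] 0.39 [168. 220.]
scene bracket_c_eye [ 0.444 -0.116  0.01 ] 0.64 [234. 196.]
scene bracket_c_eye [ 0.382 -0.26   0.01 ] 0.3 [203. 165.]
side bracket_b_eye [0.464 0.134 0.027] 0.98 [253. 263.]
side bracket_c_eye [ 0.431 -0.119  0.031] 0.58 [280. 191.]
[[ 1.40399133e-06  2.56904903e-01  9.66436687e-01]
 [-1.44122893e-05  9.66436687e-01 -2.56904903e-01]
 [-1.00000000e+00 -1.35678729e-05  5.05945652e-06]] 75.11351103102254
```

```bash
python3 -m jog '[[[0.25,-0.19,0.08],[0,0,-0.1]],[[0.5,-0.38,0.08],[0,0,-0.2]],[[0.75,-0.56,0.08],[0,0,-0.25]],[[1,-0.75,0.08],[0,0,-0.296]],[[1,-0.75,0.08],[0,0,-0.296]],[[1,-0.75,0.08],[0,0,-0.296]],[[1,-0.75,0.08],[0,0,-0.296]],[[1,-0.75,0.08],[0,0,-0.296]],[[1,-0.75,0.08],[0,0,-0.296]],[[1,-0.75,0.08],[0,0,-0.296]]]' 0.5
python3 - <<'E'
from h import *
s=read_state();print(s["tcp_pos"],s["ee_rot"],s["time"],s["ft_force"])
im=camera("wrist");cv2.imwrite("pics/w1.png",cv2.resize(im[:,:,::-1],(768,576),interpolation=cv2.INTER_CUBIC))
E
```

```text
time: 3.05
tcp_pos: [0.541, 0.2317, 0.2816]
ee_rot: [0.396, 0.586, -0.396, 0.585]
ft_force: [-0.5, 0.1, -0.4]
gripper_width: 0.0443
[0.54098791 0.23166351 0.28156393] [ 0.39624775  0.58580923 -0.39640725  0.58538583] 3.05 [-0.48670687  0.09548864 -0.35663823]
```

View pics/w1.png

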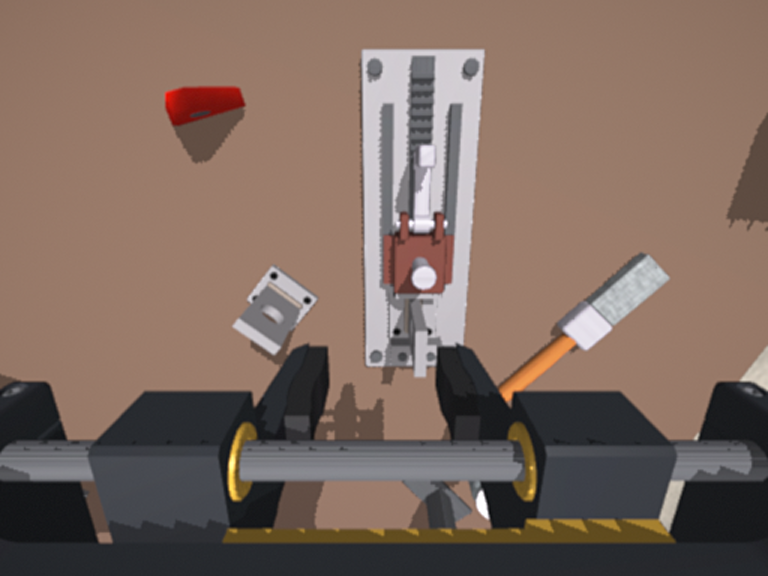

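Wrist view: jig plate corners at about (362,50), (485,50), (463,366), (365,366); tab top (427,156), button (424,277), and the bracket lug at (420,350).

```bash
python3 - <<'E'
from h import *
im=cv2.imread("pics/w1.png")
cv2.imwrite("pics/w1a.png",cv2.resize(im[190:390,340:510],None,fx=3,fy=3,interpolation=cv2.INTER_CUBIC))
cv2.imwrite("pics/w1b.png",cv2.resize(im[40:240,340:510],None,fx=3,fy=3,interpolation=cv2.INTER_CUBIC))
C=cam("wrist")
f=lambda x,y,z: np.round(atz(C,(x/1.5,y/1.5),z),4)
X=[f(362,50,.012),f(485,50,.012),f(463,366,.012),f(365,366,.012)]
print(X,[np.linalg.norm(X[i]-X[i-1]) for i in range(4)])
print("az",[np.degrees(np.arctan2(*(X[a]-X[b])[1::-1])) for a,b in((3,0),(2,1))])
print("button",f(424,277,.087),"tab",f(427,156,.080))
E
```

```text
[array([0.4618, 0.383 , 0.012 ]), array([0.5632, 0.4238, 0.012 ]), array([0.6834, 0.1287, 0.012 ]), array([0.5792, 0.0868, 0.012 ])] [np.float64(0.318617639185278), np.float64(0.10930050320103751), np.float64(0.3186409421276557), np.float64(0.11230872628607268)]
az [np.float64(-68.37891233894888), np.float64(-67.83797145211676)]
button [0.5821 0.2288 0.087 ] tab [0.5447 0.3208 0.08  ]
```

View pics/w1a.png

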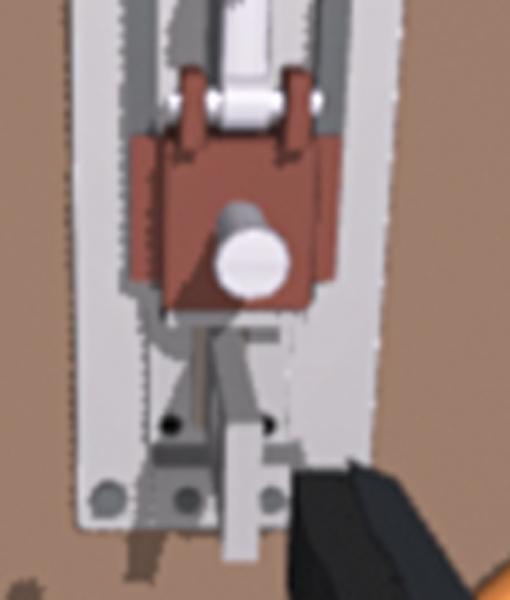

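View pics/w1b.png

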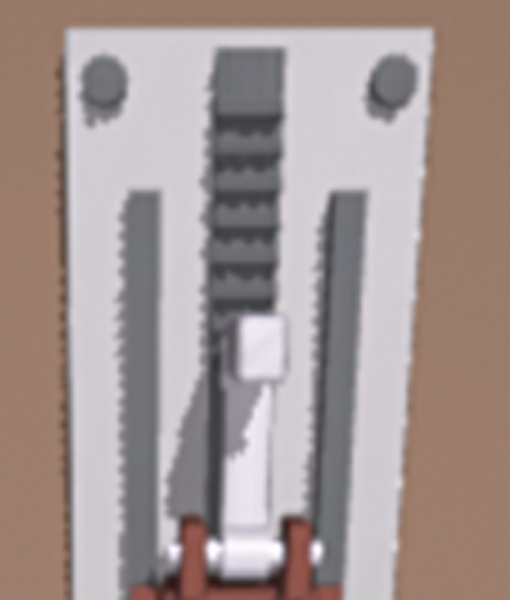

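```bash
python3 - <<'E'
from h import *
C=cam("wrist")
g=lambda x,y,z: atz(C,((340+x/3)/1.5,(190+y/3)/1.5),z)
q=[g(225,422,.112),g(262,420,.112),g(258,562,.112),g(222,562,.112)]
c=np.mean(q,0);print("lug",np.round(q,4).tolist(),c,[np.linalg.norm(q[i]-q[i-1]) for i in range(4)],"az",[np.degrees(np.arctan2(*(q[a]-q[b])[1::-1])) for a,b in((3,0),(2,1))])
a=np.radians(-68.1);xj=np.array([np.cos(a),np.sin(a),0]);yj=np.array([-xj[1],xj[0],0])
X=np.array([[0.4618,0.383],[.5632,.4238],[.6834,.1287],[.5792,.0868]]);pc=np.append(X.mean(0),.012)
print("pc",pc)
for n,p in (("lug",c),("button",[.5821,.2288,.087]),("tab",[.5447,.3208,.08]),
  ("nose",g(240,322,.02)),("stopL",g(155,450,.036)),("stopR",g(300,445,.036)),):
    d=np.array(p)-pc;print(n,np.round([d@xj,d@yj],4))
s=read_state();print("to tab: ",(np.array([.5447,.3208,.055])-s["tcp_pos"])/.4)
E
```

```text
lug [[0.5886, 0.1892, 0.112], [0.598, 0.1936, 0.112], [0.6153, 0.1518, 0.112], [0.6056, 0.1479, 0.112]] [0.60188844 0.17063523 0.112     ] [np.float64(0.04470259967383848), np.float64(0.01030766849185302), np.float64(0.045316341773041176), np.float64(0.010465556386657462)] az [np.float64(-67.65350641692534), np.float64(-67.43664718101222)]
pc [0.5719   0.255575 0.012   ]
lug [ 0.09   -0.0039]
button [ 0.0286 -0.0005]
tab [-0.0707 -0.0009]
nose [0.0724 0.0034]
stopL [ 0.1144 -0.0265]
stopR [0.1124 0.0243]
to tab:  [ 0.01039976  0.22156286 -0.56705652]
```

```bash
python3 -m jog '[[[0.01,0.11,0],[0,0,0]],[[0.01,0.222,-0.1],[0,0,0]],[[0.01,0.222,-0.25],[0,0,0]],[[0.01,0.222,-0.38],[0,0,0]],[[0.01,0.222,-0.38],[0,0,0]]]' 0.5
python3 - <<'E'
from h import *
s=read_state();print(s["tcp_pos"],s["ee_rot"],s["time"],s["ft_force"])
im=camera("wrist");cv2.imwrite("pics/w2.png",im[:,:,::-1])
E
```

```text
time: 3.72
tcp_pos: [0.5419, 0.3216, 0.1272]
ee_rot: [0.393, 0.588, -0.397, 0.585]
ft_force: [0.4, -0.6, 1.2]
gripper_width: 0.0438
[0.54193941 0.32156869 0.12717826] [ 0.39336894  0.58784956 -0.3974867   0.58454948] 3.725 [ 0.38485589 -0.585441    1.24338863]
```

View pics/w2.png

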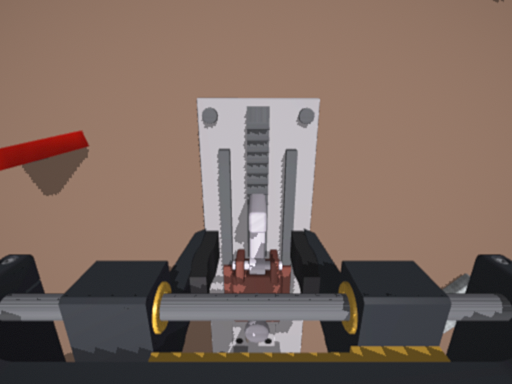

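```bash
python3 - <<'E'
from h import *
im=cv2.imread("pics/w2.png")
cv2.imwrite("pics/w2a.png",cv2.resize(im[170:290,200:320],None,fx=5,fy=5,interpolation=cv2.INTER_CUBIC))
C=cam("wrist")
print(atz(C,(258,200),.08),proj(C,[.5447,.3208,.08]))
E
```

```text
[0.54096293 0.33710256 0.08      ] [254.43523169 220.25936901]
```

View pics/w2a.png

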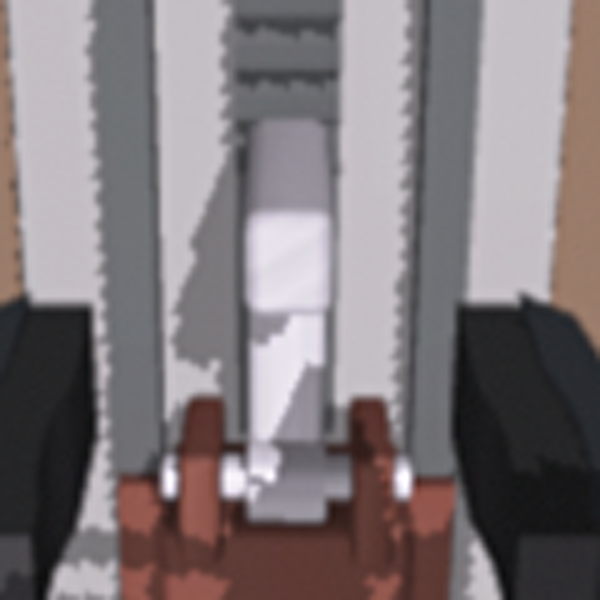

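```bash
python3 -m jog '[[[0.013,-0.003,-0.05],[0,0,0]],[[0.013,-0.003,-0.11],[0,0,0]],[[0.013,-0.003,-0.175],[0,0,0]],[[0.013,-0.003,-0.175],[0,0,0]],[[0.013,-0.003,-0.175],[0,0,0]]]' 0.5
python3 -m jog '[[[0,0,0],[0,0,0]],[[0,0,0],[0,0,0]],[[0,0,0],[0,0,0]],[[0,0,0],[0,0,0]]]' 0 25
python3 - <<'E'
from h import *
s=read_state();print(s["tcp_pos"],s["time"],s["ft_force"])
im=camera("wrist");cv2.imwrite("pics/w3.png",im[:,:,::-1])
E
```

```text
time: 4.4
tcp_pos: [0.5497, 0.321, 0.0619]
ee_rot: [0.396, 0.586, -0.395, 0.586]
ft_force: [0.2, -0.1, 0.4]
gripper_width: 0.0439
time: 4.9
tcp_pos: [0.5454, 0.3196, 0.0621]
ee_rot: [0.392, 0.588, -0.398, 0.584]
ft_force: [-20.8, -8.5, 14.7]
gripper_width: 0.0142
[0.54542014 0.31964527 0.06214343] 4.9 [-20.79562102  -8.52472741  14.70950138]
```

View pics/w3.png

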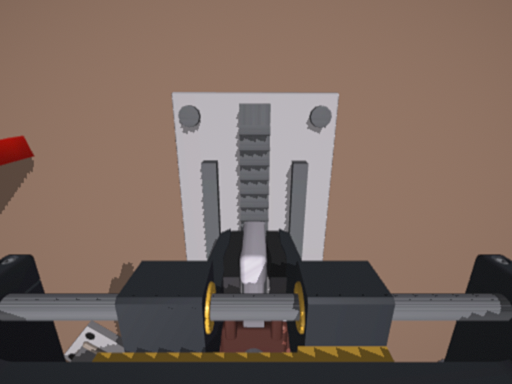

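```bash
python3 -m jog '[[[0,0,0],[0,0,0]],[[0.003,-0.006,0.02],[0,0,0]],[[0.006,-0.013,0.042],[0,0,0]],[[0.006,-0.013,0.042],[0,0,0]],[[0.006,-0.013,0.042],[0,0,0]]]' 0 30
python3 - <<'E'
from h import *
s=read_state();print(s["tcp_pos"],s["time"],s["ft_force"])
im=camera("side");cv2.imwrite("pics/d4.png",cv2.resize(im[230:370,140:290,::-1],None,fx=4,fy=4,interpolation=cv2.INTER_CUBIC))
E
```

```text
time: 5.58
tcp_pos: [0.5473, 0.3136, 0.079]
ee_rot: [0.392, 0.589, -0.399, 0.584]
ft_force: [-5.2, -3.7, -4.1]
gripper_width: 0.014
[0.54730989 0.3135913  0.07895154] 5.575 [-5.19570771 -3.69615143 -4.07212834]
```

View pics/d4.png

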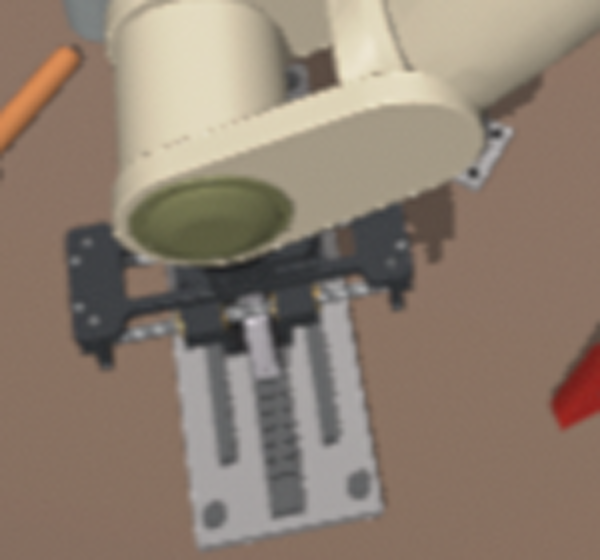

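```bash
python3 -m jog '[[[-0.008,0.019,0],[0,0,0]],[[-0.016,0.039,0],[0,0,0]],[[-0.024,0.058,0],[0,0,0]],[[-0.031,0.077,0],[0,0,0]],[[-0.039,0.097,0],[0,0,0]],[[-0.047,0.116,0],[0,0,0]],[[-0.047,0.116,0],[0,0,0]],[[-0.047,0.116,0],[0,0,0]],[[-0.047,0.116,0],[0,0,0]]]' 0 30
python3 - <<'E'
from h import *
s=read_state();print(s["tcp_pos"],s["time"],s["ft_force"])
im=camera("wrist");cv2.imwrite("pics/w4.png",im[:,:,::-1])
E
```

```text
time: 6.75
tcp_pos: [0.5284, 0.3604, 0.0792]
ee_rot: [0.392, 0.589, -0.399, 0.584]
ft_force: [-2.5, 1.9, -1.8]
gripper_width: 0.0136
[0.52844644 0.36042517 0.07924047] 6.75 [-2.49016868  1.90506148 -1.78933215]
```

View pics/w4.png

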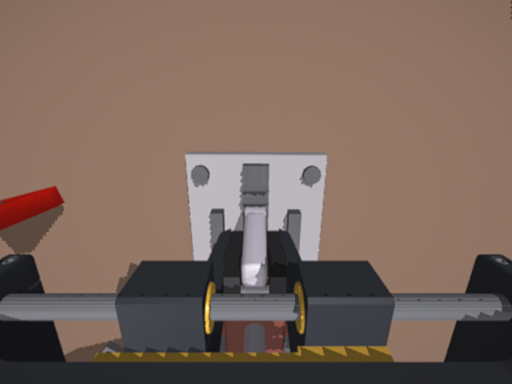

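```bash
python3 -m jog '[[[0,0,0],[0,0,0]],[[0,0,0],[0,0,0]],[[0,0,0.15],[0,0,0]],[[0,0,0.3],[0,0,0.05]],[[0.05,-0.1,0.44],[0,0,0.1]],[[0.1,-0.25,0.44],[0,0,0.16]],[[0.186,-0.4,0.44],[0,0,0.22]],[[0.186,-0.474,0.44],[0,0,0.28]],[[0.186,-0.474,0.44],[0,0,0.34]],[[0.186,-0.474,0.44],[0,0,0.4]],[[0.186,-0.474,0.44],[0,0,0.45]],[[0.186,-0.474,0.44],[0,0,0.5]],[[0.186,-0.474,0.44],[0,0,0.5]],[[0.186,-0.474,0.44],[0,0,0.5]]]' 0.75
python3 - <<'E'
from h import *
s=read_state();print(s["tcp_pos"],s["time"],s["ft_force"],s["qpos"])
R=Ro.from_quat(s["ee_rot"]).as_matrix();print(R, np.degrees(np.arctan2(R[1,1],R[0,1])))
im=camera("wrist");cv2.imwrite("pics/w5.png",im[:,:,::-1])
im=camera("side");cv2.imwrite("pics/d5.png",im[:,:,::-1])
E
```

```text
time: 8.55
tcp_pos: [0.603, 0.1705, 0.2553]
ee_rot: [-0.138, 0.693, 0.129, 0.695]
ft_force: [-0.6, -0.5, -0.8]
gripper_width: 0.066
[0.60299348 0.17052103 0.25534409] 8.55 [-0.63948059 -0.47413134 -0.81843345] [ 0.09157271  0.51479575  1.05653808 -0.0118546   1.56661684 -1.85973351]
[[ 4.71076042e-03 -3.71390696e-01  9.28464732e-01]
 [-1.14715083e-02  9.28393869e-01  3.71420554e-01]
 [-9.99923104e-01 -1.24005642e-02  1.13029623e-04]] 111.80317304753153
```

View pics/w5.png

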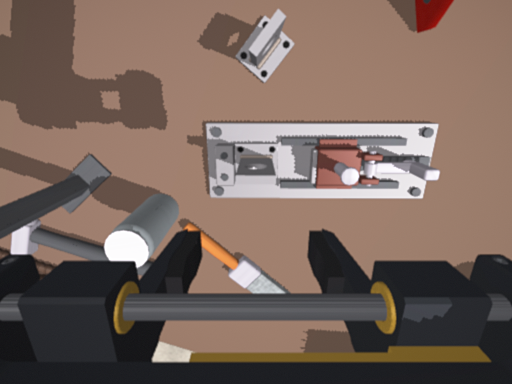

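View pics/d5.png

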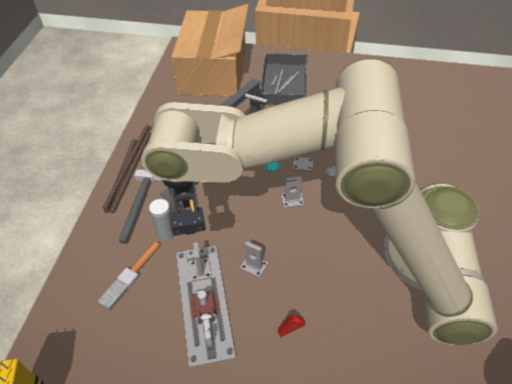

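The jaw is back. In the side view the left bracket has shifted from (279,188) to (293,192), so it has been knocked; I'll measure it again later. Next is the precise lug position in the jig.

```bash
python3 - <<'E'
from h import *
im=cv2.imread("pics/w5.png")
cv2.imwrite("pics/w5a.png",cv2.resize(im[110:210,195:315],None,fx=6,fy=6,interpolation=cv2.INTER_CUBIC))
C=cam("wrist");print(proj(C,[.6019,.1706,.112]),proj(C,[.6055,.1721,.012]))
E
```

```text
[255.1464109  179.90799505] [255.79835099 162.70113112]
```

View pics/w5a.png

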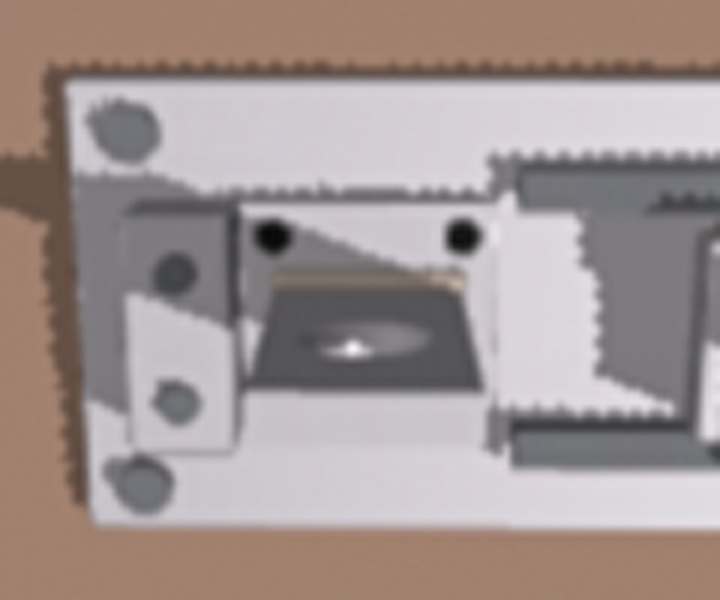

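```bash
python3 -m jog '[[[-0.002,0,-0.12],[0,0,0]],[[-0.002,0,-0.25],[0,0,0]],[[-0.002,0,-0.35],[0,0,0]],[[-0.002,0,-0.42],[0,0,0]],[[-0.002,0,-0.42],[0,0,0]],[[-0.002,0,-0.42],[0,0,0]],[[-0.002,0,-0.42],[0,0,0]]]' 0.75
python3 -m jog '[[[0,0,0],[0,0,0]],[[0,0,0],[0,0,0]],[[0,0,0],[0,0,0]],[[0,0,0],[0,0,0]]]' 0 40
python3 - <<'E'
from h import *
s=read_state();print(s["tcp_pos"],s["time"],s["ft_force"])
R=Ro.from_quat(s["ee_rot"]).as_matrix();print(np.round(R,3))
im=camera("wrist");cv2.imwrite("pics/w6.png",im[:,:,::-1])
E
```

```text
time: 9.52
tcp_pos: [0.6028, 0.1707, 0.0888]
ee_rot: [-0.138, 0.693, 0.13, 0.696]
ft_force: [0.1, -0.2, -0.0]
gripper_width: 0.0658
time: 10.02
tcp_pos: [0.6031, 0.1705, 0.0893]
ee_rot: [-0.138, 0.692, 0.13, 0.696]
ft_force: [1.4, -1.8, 3.9]
gripper_width: 0.0434
[0.60308323 0.17049102 0.0892687 ] 10.025 [ 1.40761506 -1.8157147   3.94132611]
[[ 0.008 -0.372  0.928]
 [-0.011  0.928  0.372]
 [-1.    -0.014  0.003]]
```

View pics/w6.png

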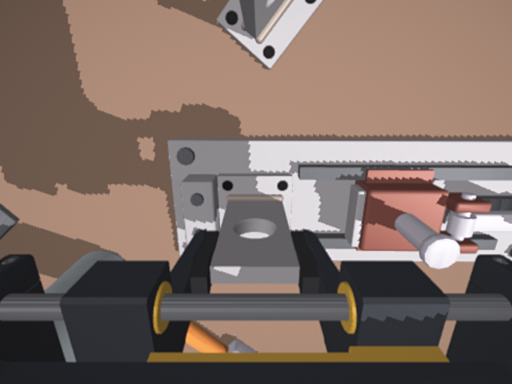

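```bash
python3 -m jog '[[[0,0,0.05],[0,0,0]],[[0,0,0.15],[0,0,0]],[[0,0,0.3],[0,0,0]],[[0,0,0.42],[0,0,-0.03]],[[-0.03,-0.12,0.48],[0,0,-0.08]],[[-0.06,-0.25,0.48],[0,0,-0.13]],[[-0.09,-0.38,0.48],[0,0,-0.18]],[[-0.11,-0.513,0.48],[0,0,-0.23]],[[-0.11,-0.513,0.48],[0,0,-0.273]],[[-0.11,-0.513,0.48],[0,0,-0.273]],[[-0.11,-0.513,0.48],[0,0,-0.273]]]' 0 40
python3 - <<'E'
from h import *
s=read_state();print(s["tcp_pos"],s["time"],s["ft_force"],s["gripper_width"])
R=Ro.from_quat(s["ee_rot"]).as_matrix();print(np.round(R,3),np.degrees(np.arctan2(R[1,1],R[0,1])))
im=camera("wrist");cv2.imwrite("pics/w7.png",cv2.resize(im[:,:,::-1],(768,576),interpolation=cv2.INTER_CUBIC))
E
```

```text
time: 11.45
tcp_pos: [0.559, -0.034, 0.2807]
ee_rot: [0.161, 0.688, -0.17, 0.687]
ft_force: [0.4, 0.1, -5.2]
gripper_width: 0.0434
[ 0.55897229 -0.03404396  0.28071145] 11.45 [ 0.35058528  0.13722753 -5.15174992] 0.0434158618987127
[[-0.004  0.455  0.89 ]
 [-0.013  0.89  -0.455]
 [-1.    -0.014  0.002]] 62.90846187103953
```

View pics/w7.png

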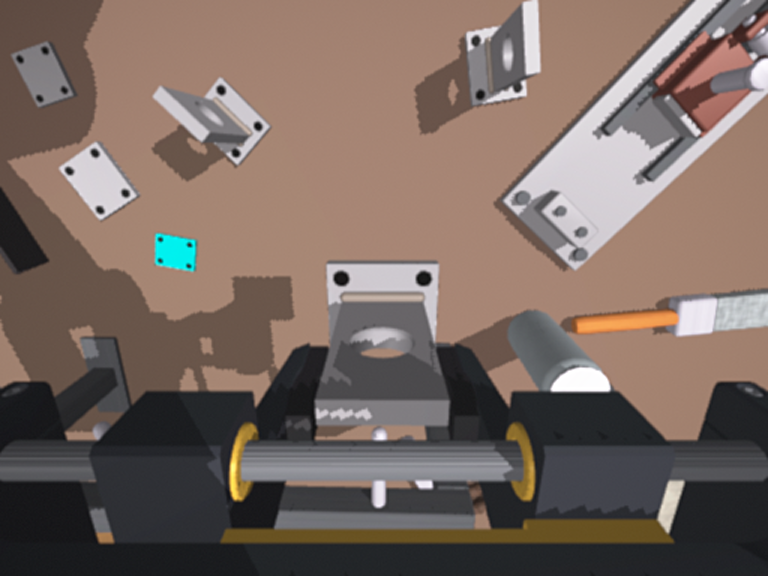

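```bash
python3 - <<'E'
from h import *
C=cam("wrist")
print("tip",atz(C,(378/1.5,433/1.5),.204),"base",atz(C,(379/1.5,506/1.5),.188))
print("pred tip px",proj(C,[.635,-.075,.202])*1.5,"base",proj(C,[.699,-.108,.187])*1.5)
s=read_state();R=Ro.from_quat(s["ee_rot"]).as_matrix()
Rd=np.column_stack([[0,0,-1],[.4602,.8878,0],[.8878,-.4602,0]])
print("turn frac",(Ro.from_matrix(Rd@R.T).as_rotvec()/np.pi).round(4))
E
```

```text
tip [ 0.6356904  -0.07536306  0.204     ] base [ 0.70575686 -0.11096887  0.188     ]
pred tip px [378.0775237 429.9120672] base [378.42231175 497.19809441]
turn frac [ 0.0042 -0.0013 -0.0016]
```

```bash
python3 -m jog '[[[0.07,-0.04,-0.05],[0.004,-0.0013,-0.0016]],[[0.138,-0.076,-0.1],[0.004,-0.0013,-0.0016]],[[0.138,-0.076,-0.141],[0.004,-0.0013,-0.0016]],[[0.138,-0.076,-0.141],[0.004,-0.0013,-0.0016]],[[0.138,-0.076,-0.141],[0.004,-0.0013,-0.0016]],[[0.138,-0.076,-0.141],[0.004,-0.0013,-0.0016]]]' 0 40
python3 - <<'E'
from h import *
s=read_state();print(s["tcp_pos"],s["time"],s["ft_force"],s["gripper_width"])
im=camera("wrist");cv2.imwrite("pics/w8.png",cv2.resize(im[:,:,::-1],(768,576),interpolation=cv2.INTER_CUBIC))
im=camera("side");cv2.imwrite("pics/d8.png",cv2.resize(im[60:260,100:340,::-1],None,fx=3,fy=3,interpolation=cv2.INTER_CUBIC))
E
```

```text
time: 12.25
tcp_pos: [0.6143, -0.0641, 0.2255]
ee_rot: [0.167, 0.686, -0.167, 0.688]
ft_force: [-0.7, -0.2, -5.0]
gripper_width: 0.0432
[ 0.6143425  -0.06407744  0.22553836] 12.25 [-0.68557316 -0.21678127 -5.00345339] 0.04318290935854067
```

View pics/w8.png

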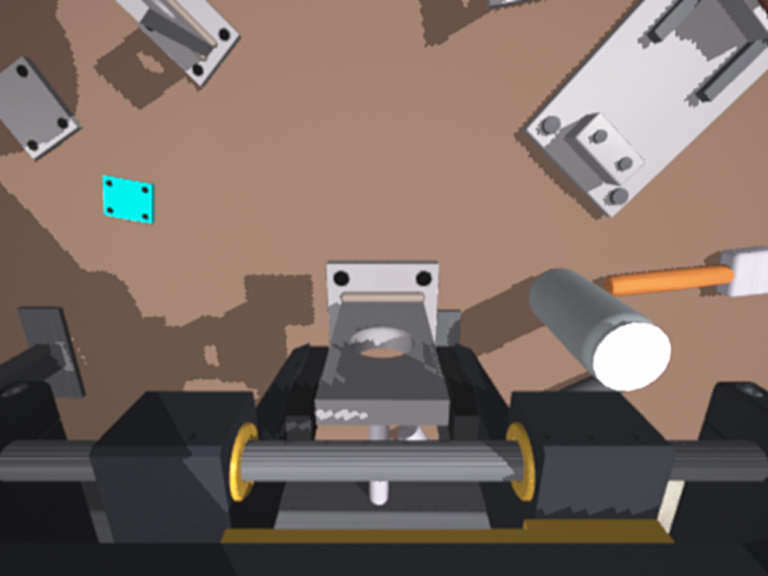

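View pics/d8.png

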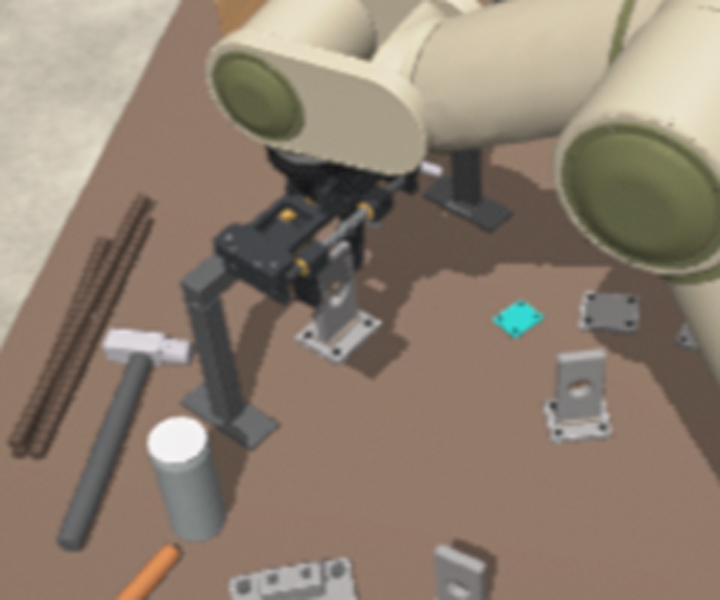

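```bash
python3 -m jog '[[[0.02,-0.014,-0.004],[0,0,0]],[[0.045,-0.027,-0.009],[0,0,0]],[[0.07,-0.04,-0.014],[0,0,0]],[[0.1,-0.055,-0.02],[0,0,0]],[[0.129,-0.07,-0.025],[0,0,0]],[[0.129,-0.07,-0.025],[0,0,0]],[[0.129,-0.07,-0.025],[0,0,0]]]' 0 40
python3 - <<'E'
from h import *
s=read_state();print(s["tcp_pos"],s["time"],s["ft_force"],s["gripper_width"])
im=camera("wrist");cv2.imwrite("pics/w9.png",cv2.resize(im[:,:,::-1],(768,576),interpolation=cv2.INTER_CUBIC))
im=camera("side");cv2.imwrite("pics/d9.png",cv2.resize(im[60:260,100:340,::-1],None,fx=3,fy=3,interpolation=cv2.INTER_CUBIC))
E
```

```text
time: 13.22
tcp_pos: [0.6657, -0.0921, 0.2151]
ee_rot: [0.167, 0.687, -0.168, 0.687]
ft_force: [-1.2, -0.3, -5.1]
gripper_width: 0.0436
[ 0.66574402 -0.09214589  0.2150519 ] 13.225 [-1.2399767  -0.28956682 -5.06305922] 0.04358871480694486
```

View pics/w9.png

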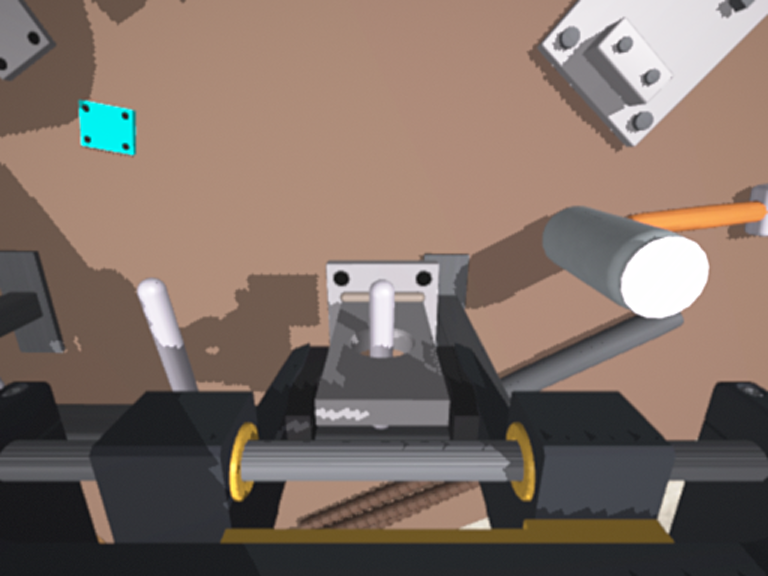

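View pics/d9.png

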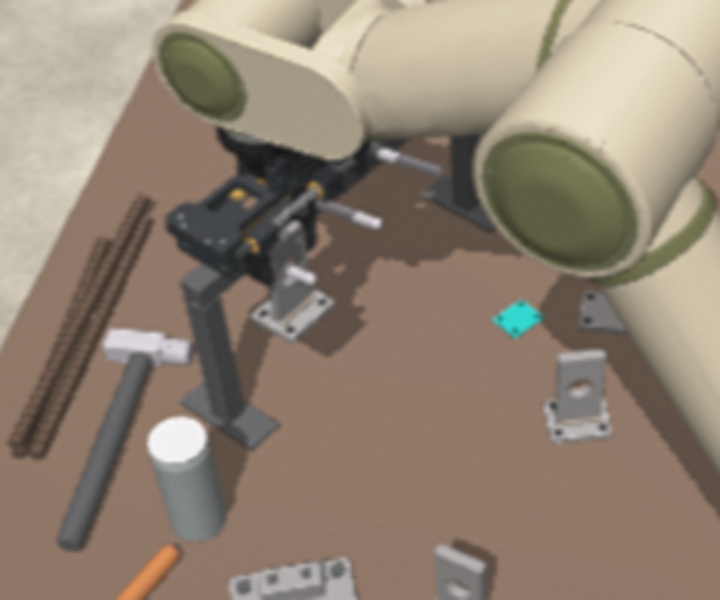

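The peg passes through the eye: tip at (382,290) in the wrist view, centred in the hole. Next I lower until it hangs.

```bash
python3 -m jog '[[[0,0,-0.008],[0,0,0]],[[0,0,-0.014],[0,0,0]],[[0,0,-0.018],[0,0,0]],[[0,0,-0.022],[0,0,0]],[[0,0,-0.022],[0,0,0]]]' 0 40
```

```text
time: 13.95
tcp_pos: [0.6657, -0.092, 0.2073]
ee_rot: [0.167, 0.686, -0.167, 0.688]
ft_force: [-2.1, 1.0, -0.1]
gripper_width: 0.0433
```

```bash
python3 -m jog '[[[0,0,0],[0,0,0]],[[0,0,0],[0,0,0]],[[0,0,0],[0,0,0]],[[0,0,0.03],[0,0,0]],[[0,0,0.12],[0,0,0]],[[-0.1,0.05,0.2],[0,0,0]],[[-0.2,0.1,0.25],[0,0,0]],[[-0.25,0.13,0.25],[0,0,0]],[[-0.25,0.13,0.25],[0,0,0]]]' 0.75
python3 - <<'E'
from h import *
s=read_state();print(s["tcp_pos"],s["time"],s["ft_force"],s["gripper_width"])
im=camera("wrist");cv2.imwrite("pics/w10.png",cv2.resize(im[:,:,::-1],(768,576),interpolation=cv2.INTER_CUBIC))
im=camera("side");cv2.imwrite("pics/d10.png",cv2.resize(im[60:260,100:340,::-1],None,fx=3,fy=3,interpolation=cv2.INTER_CUBIC))
im=camera("scene");cv2.imwrite("pics/s10.png",im[:,:,::-1])
E
```

```text
time: 15.08
tcp_pos: [0.565, -0.0394, 0.309]
ee_rot: [0.167, 0.686, -0.167, 0.689]
ft_force: [0.3, -0.4, -0.5]
gripper_width: 0.0662
[ 0.56498961 -0.03935943  0.30899906] 15.075 [ 0.25062526 -0.36220338 -0.49617688] 0.06622873770315396
```

View pics/w10.png

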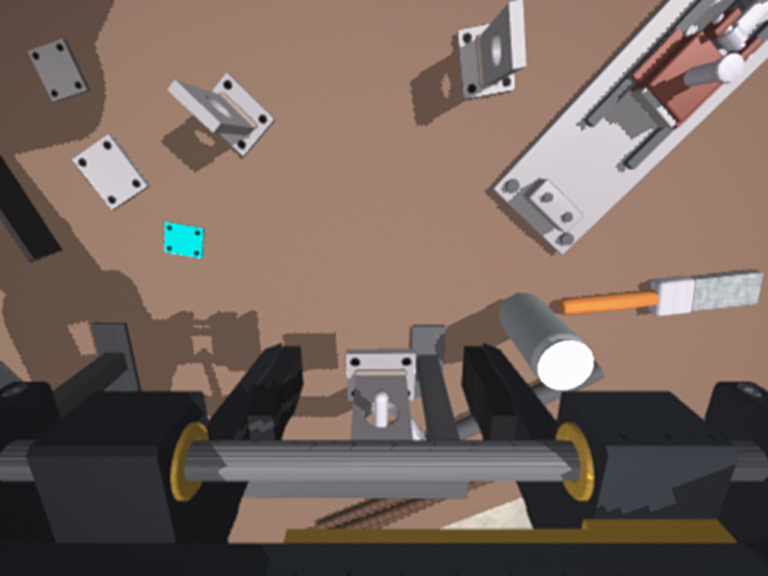

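View pics/s10.png

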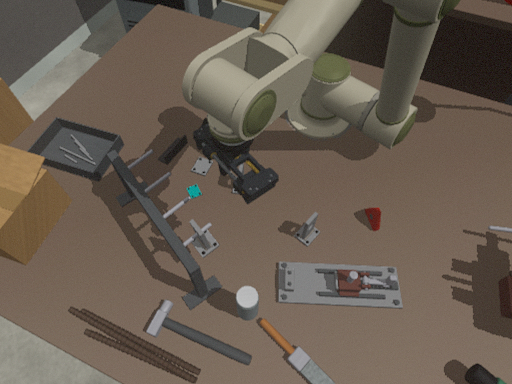

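```bash
python3 - <<'E'
from h import *
im=cv2.imread("pics/w10.png")
a=cv2.resize(im[60:180,150:290],None,fx=4,fy=4,interpolation=cv2.INTER_CUBIC)
cv2.imwrite("pics/w10a.png",a)
b=cv2.resize(im[0:120,400:540],None,fx=4,fy=4,interpolation=cv2.INTER_CUBIC)
cv2.imwrite("pics/w10b.png",b)
E
```

```text
(no output)
```

View pics/w10a.png

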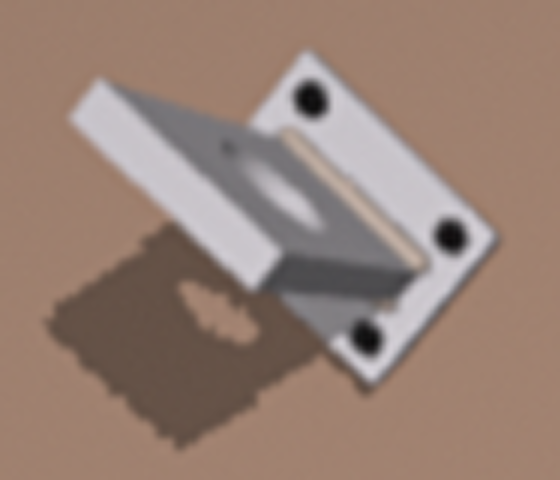

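View pics/w10b.png

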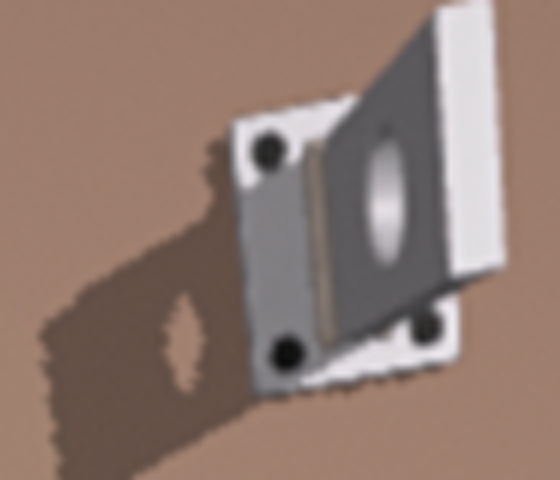

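```bash
python3 - <<'E'
from h import *
C=cam("wrist")
for n,ox,oy,q in (("c",150,60,[(68,118),(102,80),(288,248),(258,290)]),("b",400,0,[(435,8),(490,0),(505,265),(450,278)])):
    X=np.array([atz(C,((ox+x/4)/1.5,(oy+y/4)/1.5),.1) for x,y in q]);c=X.mean(0)
    d=X[2]-X[1]+X[3]-X[0];print(n,c.round(4),"az lug width",np.degrees(np.arctan2(d[1],d[0])),[np.linalg.norm(X[i]-X[i-1]).round(4) for i in range(4)])
s=read_state();print(s["qpos"])
E
```

```text
c [ 0.3968 -0.1155  0.1   ] az lug width 19.210402401119822 [np.float64(0.0449), np.float64(0.0101), np.float64(0.0436), np.float64(0.0104)]
b [0.4671 0.1261 0.1   ] az lug width -17.408965208153774 [np.float64(0.0443), np.float64(0.0099), np.float64(0.0434), np.float64(0.0104)]
[-2.79481223e-01  3.79389220e-01  1.13413410e+00 -7.35473176e-04
  1.62595618e+00 -1.37256547e+00]
```

```bash
python3 -m jog '[[[-0.14,-0.06,-0.05],[0,0,-0.06]],[[-0.28,-0.13,-0.1],[0,0,-0.12]],[[-0.42,-0.19,-0.2],[0,0,-0.18]],[[-0.42,-0.19,-0.27],[0,0,-0.241]],[[-0.42,-0.19,-0.27],[0,0,-0.241]],[[-0.42,-0.19,-0.27],[0,0,-0.241]],[[-0.42,-0.19,-0.27],[0,0,-0.241]]]' 0.75
python3 - <<'E'
from h import *
s=read_state();print(s["tcp_pos"],s["time"])
R=Ro.from_quat(s["ee_rot"]).as_matrix();print(np.round(R,3),np.degrees(np.arctan2(R[1,1],R[0,1])))
im=camera("wrist");cv2.imwrite("pics/w11.png",cv2.resize(im[:,:,::-1],(768,576),interpolation=cv2.INTER_CUBIC))
print(proj(cam("wrist"),[.3968,-.1155,.1])*1.5)
E
```

```text
time: 16.1
tcp_pos: [0.3996, -0.1167, 0.2002]
ee_rot: [0.408, 0.576, -0.409, 0.578]
ft_force: [0.4, -0.4, 0.5]
gripper_width: 0.0664
[ 0.3995703  -0.11666583  0.20017927] 16.1
[[ 0.002  0.943  0.332]
 [-0.003  0.332 -0.943]
 [-1.     0.001  0.004]] 19.413641991750143
[377.20856134 291.05778377]
```

View pics/w11.png

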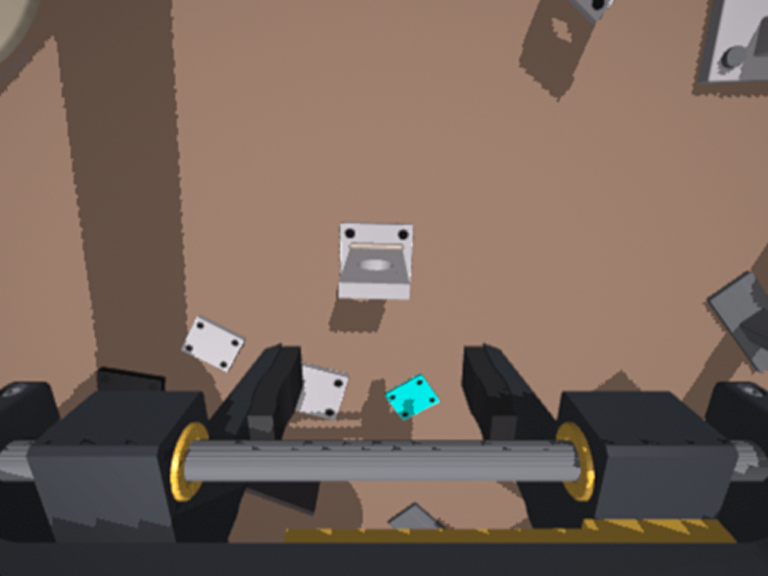

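The lug top appears at (375,290), matching the prediction of (377,291). I descend and grip.

```bash
python3 -m jog '[[[-0.007,0.003,-0.1],[0,0,0]],[[-0.007,0.003,-0.2],[0,0,0]],[[-0.007,0.003,-0.27],[0,0,0]],[[-0.007,0.003,-0.308],[0,0,0]],[[-0.007,0.003,-0.308],[0,0,0]],[[-0.007,0.003,-0.308],[0,0,0]]]' 0.75
python3 -m jog '[[[0,0,0],[0,0,0]],[[0,0,0],[0,0,0]],[[0,0,0],[0,0,0]],[[0,0,0],[0,0,0]]]' 0 40
```

```text
time: 16.9
tcp_pos: [0.3971, -0.1155, 0.0776]
ee_rot: [0.408, 0.575, -0.409, 0.579]
ft_force: [0.2, -0.1, -0.4]
gripper_width: 0.0662
time: 17.4
tcp_pos: [0.3969, -0.1157, 0.0779]
ee_rot: [0.408, 0.576, -0.409, 0.579]
ft_force: [-5.2, -2.1, 7.0]
gripper_width: 0.0435
```

```bash
python3 -m jog '[[[0,0,0.05],[0,0,0]],[[0,0,0.15],[0,0,0]],[[0,0,0.3],[0,0,0]],[[0.02,-0.02,0.42],[0,0,0.05]],[[0.1,-0.1,0.5],[0,0,0.1]],[[0.197,-0.203,0.5],[0,0,0.15]],[[0.197,-0.203,0.5],[0,0,0.2]],[[0.197,-0.203,0.5],[0,0,0.24]],[[0.197,-0.203,0.5],[0,0,0.24]],[[0.197,-0.203,0.5],[0,0,0.24]],[[0.197,-0.203,0.5],[0,0,0.24]]]' 0 40
cat > peg.py <<'E'
from h import *
import sys
s=read_state();print(np.round(s["tcp_pos"],4),s["time"],np.round(s["ft_force"],1),s["gripper_width"])
R=Ro.from_quat(s["ee_rot"]).as_matrix()
Rd=np.column_stack([[0,0,-1],[.4602,.8878,0],[.8878,-.4602,0]])
print("turn frac",(Ro.from_matrix(Rd@R.T).as_rotvec()/np.pi).round(4))
tip=np.array([float(sys.argv[1]),float(sys.argv[2]),.202]);off=float(sys.argv[3])
xp=Rd[:,2]
C=cam("wrist");print("pred tip px",proj(C,tip)*1.5,"TCP px",proj(C,s["tcp_pos"])*1.5)
pre=tip-.025*xp+[0,0,.004+off];mark=tip+.034*xp+[0,0,-.0065+off]
print("pre frac",(pre-s["tcp_pos"])/.4,"mark frac",(mark-s["tcp_pos"])/.4)
im=camera("wrist");cv2.imwrite(sys.argv[4],cv2.resize(im[:,:,::-1],(768,576),interpolation=cv2.INTER_CUBIC))
E
python3 peg.py .551 -.2357 .02 pics/w12.png
```

```text
time: 18.77
tcp_pos: [0.4756, -0.1967, 0.2778]
ee_rot: [0.168, 0.685, -0.168, 0.689]
ft_force: [0.8, -0.6, -4.6]
gripper_width: 0.0434
[ 0.4756 -0.1967  0.2778] 18.775 [ 0.8 -0.6 -4.6] 0.04343482051565572
turn frac [0.0003 0.0016 0.0001]
pred tip px [379.37025315 430.73627394] TCP px [378.25335431 380.88509049]
pre frac [ 0.13290713 -0.06869958 -0.12954375] mark frac [ 0.26385763 -0.13657908 -0.15579375]
```

View pics/w12.png

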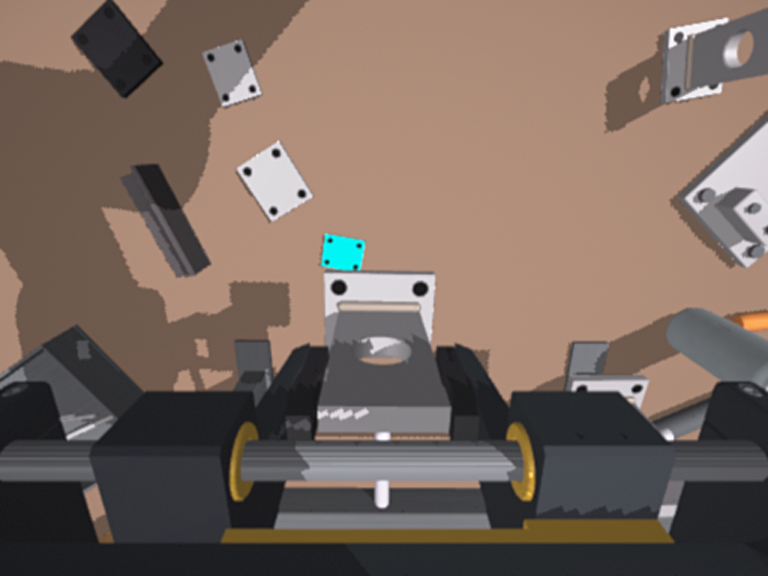

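```bash
python3 -m jog '[[[0.06,-0.03,-0.05],[0,0.0016,0]],[[0.135,-0.066,-0.1],[0,0.0016,0]],[[0.135,-0.066,-0.13],[0,0.0016,0]],[[0.135,-0.066,-0.13],[0,0.0016,0]],[[0.135,-0.066,-0.13],[0,0.0016,0]],[[0.16,-0.079,-0.135],[0,0.0016,0]],[[0.185,-0.092,-0.14],[0,0.0016,0]],[[0.21,-0.105,-0.145],[0,0.0016,0]],[[0.235,-0.12,-0.15],[0,0.0016,0]],[[0.265,-0.134,-0.156],[0,0.0016,0]],[[0.265,-0.134,-0.156],[0,0.0016,0]],[[0.265,-0.134,-0.156],[0,0.0016,0]]]' 0 40
python3 peg.py .551 -.2357 .02 pics/w13.png
```

```text
time: 20.32
tcp_pos: [0.5815, -0.2502, 0.2153]
ee_rot: [0.167, 0.687, -0.168, 0.687]
ft_force: [0.1, 0.3, -4.3]
gripper_width: 0.0438
[ 0.5815 -0.2502  0.2153] 20.325 [ 0.1  0.3 -4.3] 0.04377325875568572
turn frac [ 0.0002 -0.0001  0.    ]
pred tip px [375.38441661 287.3419755 ] TCP px [378.25421413 380.88447473]
pre frac [-0.13181005  0.06504265  0.02668496] mark frac [-0.00085955 -0.00283685  0.00043496]
```

View pics/w13.png

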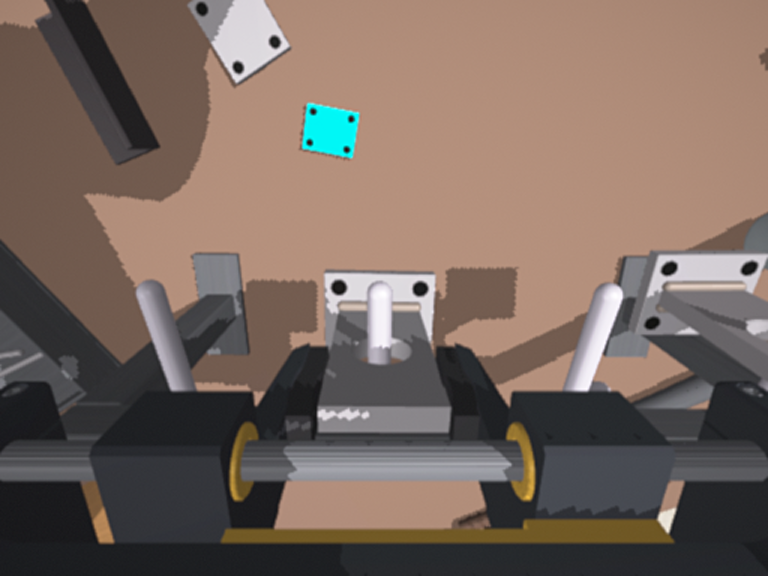

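The peg is through the eye, with its tip at (380,290). I lower, check the weight is off, and release.

```bash
python3 -m jog '[[[0,0,-0.008],[0,0,0]],[[0,0,-0.014],[0,0,0]],[[0,0,-0.018],[0,0,0]],[[0,0,-0.022],[0,0,0]],[[0,0,-0.022],[0,0,0]]]' 0 40
```

```text
time: 21.0
tcp_pos: [0.5814, -0.2502, 0.207]
ee_rot: [0.167, 0.687, -0.168, 0.687]
ft_force: [-0.3, -0.1, -1.3]
gripper_width: 0.0435
```

```bash
python3 -m jog '[[[0,0,0],[0,0,0]],[[0,0,0],[0,0,0]],[[0,0,0],[0,0,0]],[[0,0,0.03],[0,0,0]],[[0,0,0.12],[0,0,0]],[[-0.1,0.05,0.2],[0,0,0]],[[-0.2,0.1,0.25],[0,0,-0.05]],[[-0.25,0.2,0.25],[0,0,-0.1]],[[-0.27,0.35,0.25],[0,0,-0.15]],[[-0.285,0.5,0.2],[0,0,-0.2]],[[-0.285,0.65,0.15],[0,0,-0.25]],[[-0.285,0.8,0.1],[0,0,-0.3]],[[-0.285,0.94,0.05],[0,0,-0.35]],[[-0.285,0.94,-0.02],[0,0,-0.4]],[[-0.285,0.94,-0.02],[0,0,-0.444]],[[-0.285,0.94,-0.02],[0,0,-0.444]],[[-0.285,0.94,-0.02],[0,0,-0.444]],[[-0.285,0.94,-0.02],[0,0,-0.444]]]' 0.75
python3 - <<'E'
from h import *
s=read_state();print(s["tcp_pos"],s["time"])
R=Ro.from_quat(s["ee_rot"]).as_matrix();print(np.round(R,3),np.degrees(np.arctan2(R[1,1],R[0,1])))
im=camera("wrist");cv2.imwrite("pics/w14.png",cv2.resize(im[:,:,::-1],(768,576),interpolation=cv2.INTER_CUBIC))
print(proj(cam("wrist"),[.4671,.1261,.1])*1.5)
im=camera("side");cv2.imwrite("pics/d14.png",im[:,:,::-1])
E
```

```text
time: 23.25
tcp_pos: [0.4676, 0.1256, 0.1995]
ee_rot: [-0.569, -0.419, 0.569, -0.419]
ft_force: [0.6, 0.5, 1.1]
gripper_width: 0.066
[0.46763804 0.12560135 0.19947251] 23.25
[[-0.     0.955 -0.297]
 [-0.    -0.297 -0.955]
 [-1.    -0.     0.   ]] -17.263608100495482
[381.15853382 294.27345452]
```

View pics/w14.png

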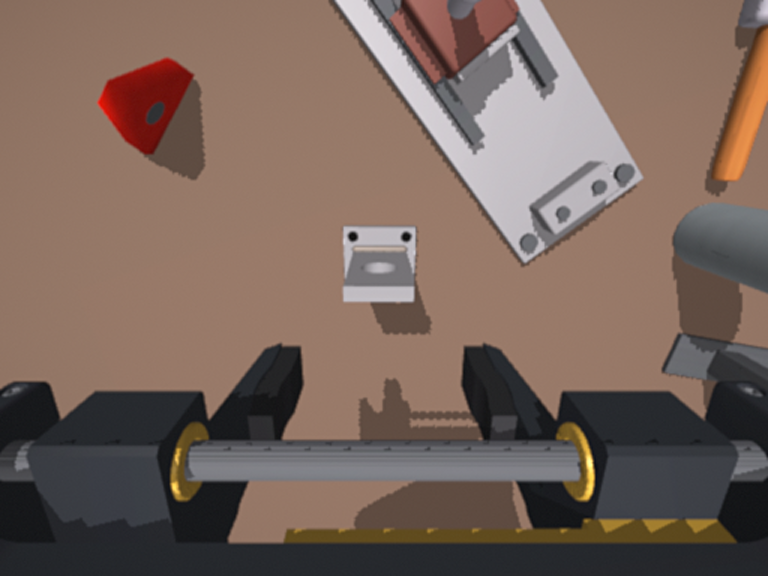

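View pics/d14.png

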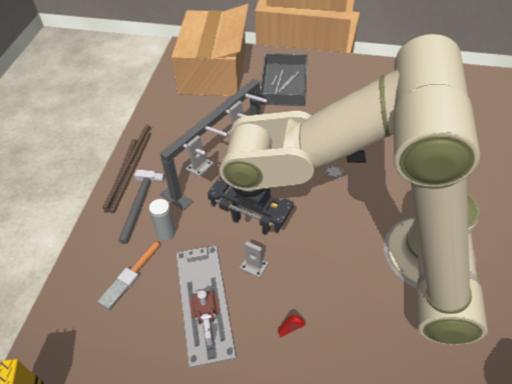

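```bash
python3 -m jog '[[[-0.001,0.001,-0.1],[0,0,0]],[[-0.001,0.001,-0.2],[0,0,0]],[[-0.001,0.001,-0.27],[0,0,0]],[[-0.001,0.001,-0.305],[0,0,0]],[[-0.001,0.001,-0.305],[0,0,0]],[[-0.001,0.001,-0.305],[0,0,0]]]' 0.75
python3 -m jog '[[[0,0,0],[0,0,0]],[[0,0,0],[0,0,0]],[[0,0,0],[0,0,0]],[[0,0,0],[0,0,0]]]' 0 40
```

```text
time: 24.1
tcp_pos: [0.4676, 0.126, 0.078]
ee_rot: [0.57, 0.419, -0.569, 0.419]
ft_force: [-0.6, -0.0, -0.2]
gripper_width: 0.066
time: 24.6
tcp_pos: [0.467, 0.1262, 0.0783]
ee_rot: [-0.569, -0.419, 0.569, -0.419]
ft_force: [-4.7, 1.7, 5.8]
gripper_width: 0.0435
```

```bash
python3 -m jog '[[[0,0,0.05],[0,0,0]],[[0,0,0.15],[0,0,0]],[[0,0,0.3],[0,0,0]],[[-0.01,-0.05,0.42],[0,0,0.05]],[[-0.02,-0.2,0.5],[0,0,0.1]],[[-0.04,-0.35,0.5],[0,0,0.15]],[[-0.06,-0.5,0.5],[0,0,0.2]],[[-0.07,-0.65,0.5],[0,0,0.25]],[[-0.083,-0.8,0.5],[0,0,0.3]],[[-0.083,-0.95,0.5],[0,0,0.35]],[[-0.083,-1,0.5],[0,0,0.4]],[[-0.083,-1,0.5],[0,0,0.444]],[[-0.083,-1,0.5],[0,0,0.444]],[[-0.083,-1,0.5],[0,0,0.444]],[[-0.083,-1,0.5],[0,0,0.444]]]' 0 40
python3 peg.py .5103 -.3143 .0203 pics/w15.png
```

```text
time: 26.48
tcp_pos: [0.4339, -0.2733, 0.2783]
ee_rot: [0.167, 0.687, -0.168, 0.687]
ft_force: [0.3, 0.1, -4.3]
gripper_width: 0.0436
[ 0.4339 -0.2733  0.2783] 26.475 [ 0.3  0.1 -4.3] 0.043593819762808864
turn frac [ 0.0001 -0.     -0.    ]
pred tip px [377.48055932 433.55295911] TCP px [378.2538032  380.88518511]
pre frac [ 0.13554892 -0.07373334 -0.12998024] mark frac [ 0.26649942 -0.14161284 -0.15623024]
```

View pics/w15.png

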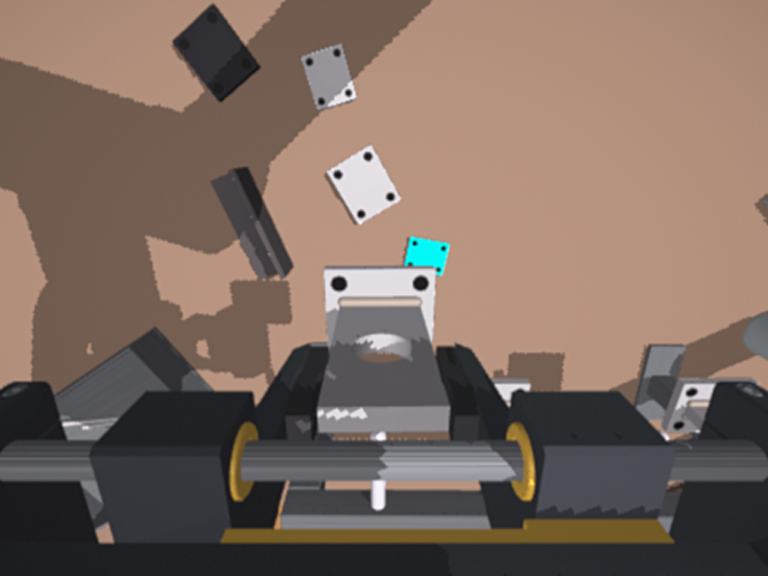

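```bash
python3 -m jog '[[[0.06,-0.03,-0.05],[0,0,0]],[[0.136,-0.073,-0.1],[0,0,0]],[[0.136,-0.073,-0.13],[0,0,0]],[[0.136,-0.073,-0.13],[0,0,0]],[[0.136,-0.073,-0.13],[0,0,0]],[[0.161,-0.086,-0.135],[0,0,0]],[[0.186,-0.099,-0.14],[0,0,0]],[[0.211,-0.112,-0.145],[0,0,0]],[[0.237,-0.126,-0.15],[0,0,0]],[[0.267,-0.141,-0.156],[0,0,0]],[[0.267,-0.141,-0.156],[0,0,0]],[[0.267,-0.141,-0.156],[0,0,0]]]' 0 40
python3 peg.py .5103 -.3143 .02 pics/w16.png
```

```text
time: 28.02
tcp_pos: [0.5406, -0.3296, 0.2158]
ee_rot: [0.167, 0.687, -0.167, 0.687]
ft_force: [0.1, 0.8, -3.9]
gripper_width: 0.0438
[ 0.5406 -0.3296  0.2158] 28.025 [ 0.1  0.8 -3.9] 0.04376746266322638
turn frac [ 0.     -0.0001 -0.0001]
pred tip px [377.61520069 286.59996992] TCP px [378.25337443 380.88469666]
pre frac [-0.13114674  0.06712942  0.02551895] mark frac [-0.00019624 -0.00075008 -0.00073105]
```

View pics/w16.png

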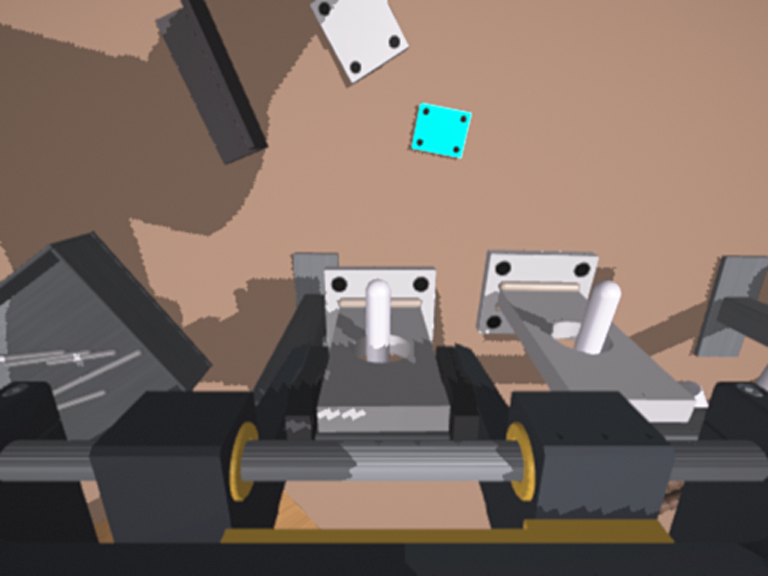

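```bash
python3 -m jog '[[[0,0,-0.008],[0,0,0]],[[0,0,-0.014],[0,0,0]],[[0,0,-0.019],[0,0,0]],[[0,0,-0.024],[0,0,0]],[[0,0,-0.024],[0,0,0]]]' 0 40
python3 -m jog '[[[0,0,0],[0,0,0]],[[0,0,0],[0,0,0]],[[0,0,0],[0,0,0]],[[0,0,0.03],[0,0,0]],[[0,0,0.12],[0,0,0]],[[-0.1,0.05,0.2],[0,0,0]],[[-0.2,0.1,0.2],[0,0,0]],[[-0.3,0.15,0.2],[0,0,0]],[[-0.35,0.18,0.2],[0,0,0]],[[-0.35,0.18,0.2],[0,0,0]],[[-0.35,0.18,0.2],[0,0,0]]]' 0.65
python3 - <<'E'
from h import *
s=read_state();print(s["tcp_pos"],s["time"],s["ft_force"])
R=Ro.from_quat(s["ee_rot"]).as_matrix();print(np.round(R,3),np.degrees(np.arctan2(R[1,1],R[0,1])))
im=camera("wrist");cv2.imwrite("pics/w17.png",cv2.resize(im[:,:,::-1],(768,576),interpolation=cv2.INTER_CUBIC))
for q in ("blank_mid",):
    for d in spot_in("wrist",q): print(np.round(d["position"],4),d["confidence"],proj(cam("wrist"),d["position"])*1.5)
im=camera("side");cv2.imwrite("pics/d17.png",cv2.resize(im[60:260,100:340,::-1],None,fx=3,fy=3,interpolation=cv2.INTER_CUBIC))
E
```

```text
time: 28.7
tcp_pos: [0.5405, -0.3296, 0.2072]
ee_rot: [0.167, 0.687, -0.168, 0.687]
ft_force: [-2.3, 2.0, 2.6]
gripper_width: 0.0434
time: 30.08
tcp_pos: [0.4012, -0.2582, 0.2876]
ee_rot: [0.167, 0.686, -0.168, 0.688]
ft_force: [0.3, 0.2, -0.5]
gripper_width: 0.0572
[ 0.4011841  -0.25819919  0.28763998] 30.075 [ 0.27311318  0.16562693 -0.46628095]
[[ 0.001  0.46   0.888]
 [-0.002  0.888 -0.46 ]
 [-1.    -0.001  0.002]] 62.62151110671093
[ 0.3763 -0.2605  0.0074] 0.64 [367.21013295 214.36994294]
[ 0.2841 -0.246   0.0026] 0.62 [335.98876151 122.01671632]
[ 0.4706 -0.2426  0.005 ] 0.59 [421.98797357 283.10953906]
[ 0.2196 -0.3291  0.0073] 0.55 [225.14770195  99.80944874]
```

View pics/w17.png

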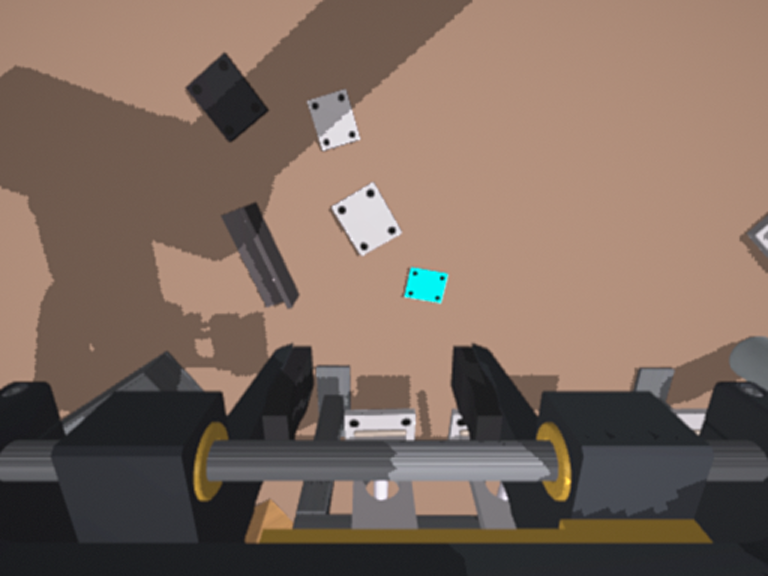

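View pics/d17.png

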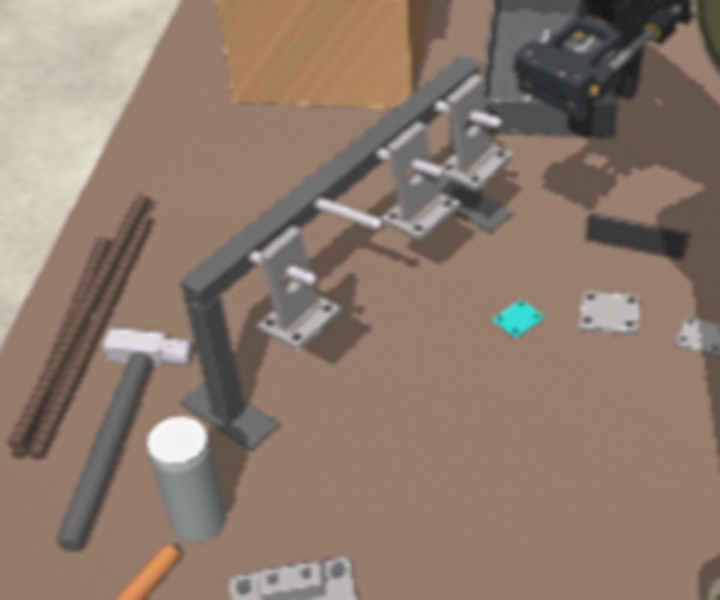

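All three brackets hang. Plate candidates in this view: black (227,98) and turquoise (426,285), both excluded; small grey (333,120); larger grey (366,219), which is the one meant. I'll confirm with an enlarged crop.

```bash
python3 - <<'E'
from h import *
im=cv2.imread("pics/w17.png")
cv2.imwrite("pics/w17a.png",cv2.resize(im[80:270,290:450],None,fx=3.1,fy=3.1,interpolation=cv2.INTER_CUBIC))
C=cam("wrist")
g=im[170:270,315:415].astype(int)
for nm,(x0,y0,x1,y1) in (("big",(318,172,412,262)),("small",(300,85,365,155))):
    sub=im[y0:y1,x0:x1]; hsv=cv2.cvtColor(sub,cv2.COLOR_BGR2HSV)
    m=((hsv[...,1]<60)&(hsv[...,2]>70)).astype(np.uint8)
    m=cv2.morphologyEx(m,cv2.MORPH_CLOSE,np.ones((9,9)))
    c=max(cv2.findContours(m,0,1)[0],key=cv2.contourArea)
    r=cv2.minAreaRect(c);b=cv2.boxPoints(r)+[x0,y0]
    X=np.array([atz(C,(p+.5)/1.5-.5,.008) for p in b]);e=[np.linalg.norm(X[i]-X[i-1]).round(4) for i in range(4)]
    i=int(np.argmax(e));d=X[i]-X[i-1]
    print(nm,b.round().tolist(),X.mean(0).round(4),e,"long az",np.degrees(np.arctan2(d[1],d[0])))
E
```

```text
big [[329.0, 206.0], [373.0, 180.0], [404.0, 233.0], [359.0, 258.0]] [ 0.3803 -0.2639  0.008 ] [np.float64(0.0633), np.float64(0.0524), np.float64(0.062), np.float64(0.0547)] long az -179.18091580477716
small [[301.0, 99.0], [345.0, 83.0], [365.0, 140.0], [322.0, 156.0]] [ 0.2815 -0.2468  0.008 ] [np.float64(0.0536), np.float64(0.0437), np.float64(0.053), np.float64(0.0456)] long az 170.5465061801225
```

View pics/w17a.png

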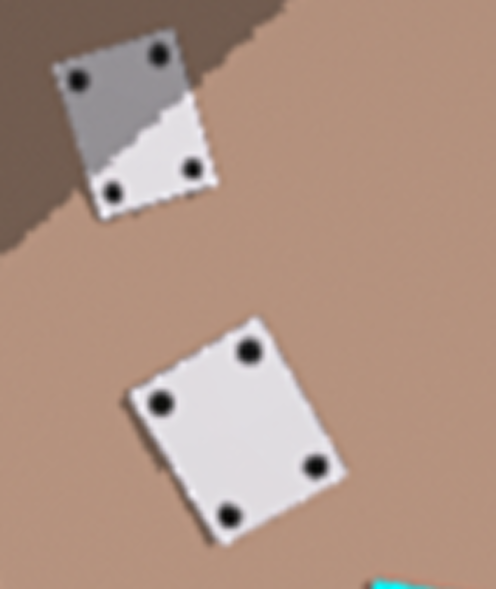

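```bash
python3 - <<'E'
from h import *
C=cam("wrist")
b=np.array([[373.2,182.6],[401.9,232.3],[360.3,256.1],[331,206.8]])
X=np.array([atz(C,p/1.5,.008) for p in b]);d=X[1]-X[0]+X[2]-X[3]
print(X.mean(0).round(4),[np.linalg.norm(X[i]-X[i-1]).round(4) for i in range(4)],np.degrees(np.arctan2(d[1],d[0])))
E
```

```text
[ 0.381  -0.2635  0.008 ] [np.float64(0.0496), np.float64(0.0585), np.float64(0.0508), np.float64(0.0596)] 2.504905409306628
```

```bash
python3 -m jog '[[[-0.02,-0.005,-0.1],[0,0,0.06]],[[-0.05,-0.013,-0.22],[0,0,0.12]],[[-0.05,-0.013,-0.35],[0,0,0.163]],[[-0.05,-0.013,-0.42],[0,0,0.163]],[[-0.05,-0.013,-0.42],[0,0,0.163]],[[-0.05,-0.013,-0.42],[0,0,0.163]]]' 0.7
python3 - <<'E'
from h import *
s=read_state();print(s["tcp_pos"],s["time"],s["ft_force"])
R=Ro.from_quat(s["ee_rot"]).as_matrix();print(np.round(R,3),np.degrees(np.arctan2(R[1,1],R[0,1])))
im=camera("wrist");cv2.imwrite("pics/w18.png",cv2.resize(im[:,:,::-1],(768,576),interpolation=cv2.INTER_CUBIC))
C=cam("wrist");print(proj(C,[.381,-.2635,.008])*1.5)
E
```

```text
time: 30.98
tcp_pos: [0.3818, -0.2639, 0.1199]
ee_rot: [-0.013, 0.706, 0.012, 0.708]
ft_force: [-0.3, -1.0, 0.5]
gripper_width: 0.0618
[ 0.3817587  -0.26388432  0.11992839] 30.975 [-0.27191384 -1.00597825  0.49904293]
[[ 0.002 -0.034  0.999]
 [-0.002  0.999  0.034]
 [-1.    -0.002  0.002]] 91.97518763179059
[380.3856866  284.27655198]
```

View pics/w18.png

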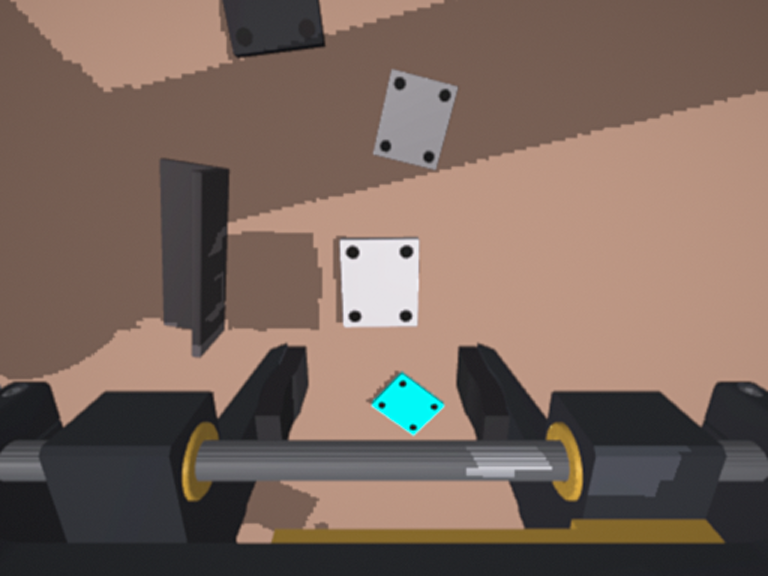

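```bash
python3 -m jog '[[[-0.004,0,-0.1],[0,0,0]],[[-0.004,0,-0.18],[0,0,0]],[[-0.004,0,-0.24],[0,0,0]],[[-0.004,0,-0.262],[0,0,0]],[[-0.004,0,-0.266],[0,0,0]],[[-0.004,0,-0.266],[0,0,0]],[[-0.004,0,-0.266],[0,0,0]]]' 0.7
```

```text
time: 31.9
tcp_pos: [0.3805, -0.2642, 0.0145]
ee_rot: [-0.013, 0.706, 0.011, 0.708]
ft_force: [0.7, 0.3, 0.3]
gripper_width: 0.0614
```

```bash
python3 -m jog '[[[0,0,-0.004],[0,0,0]],[[0,0,-0.004],[0,0,0]],[[0,0,-0.004],[0,0,0]]]' 0.7
python3 -m jog '[[[0,0,0],[0,0,0]],[[0,0,0],[0,0,0]],[[0,0,0],[0,0,0]],[[0,0,0],[0,0,0]]]' 0 40
python3 -m jog '[[[0,0,0.05],[0,0,0]],[[0,0,0.15],[0,0,0]],[[0,0,0.25],[0,0,0]],[[0,0,0.25],[0,0,0]],[[0,0,0.25],[0,0,0]]]' 0 40
python3 - <<'E'
from h import *
s=read_state();print(s["tcp_pos"],s["time"],s["ft_force"])
im=camera("wrist");cv2.imwrite("pics/w19.png",cv2.resize(im[:,:,::-1],(768,576),interpolation=cv2.INTER_CUBIC))
E
```

```text
time: 32.28
tcp_pos: [0.3804, -0.2642, 0.0129]
ee_rot: [-0.013, 0.706, 0.011, 0.708]
ft_force: [-0.0, 0.7, -0.8]
gripper_width: 0.0618
time: 32.78
tcp_pos: [0.3805, -0.2643, 0.013]
ee_rot: [-0.014, 0.706, 0.011, 0.708]
ft_force: [0.0, -1.4, 0.4]
gripper_width: 0.0489
time: 33.4
tcp_pos: [0.38, -0.2637, 0.112]
ee_rot: [-0.013, 0.706, 0.011, 0.708]
ft_force: [-0.1, 0.7, -1.6]
gripper_width: 0.0493
[ 0.38004768 -0.26374482  0.11200154] 33.4 [-0.12166651  0.68964103 -1.62891956]
```

View pics/w19.png

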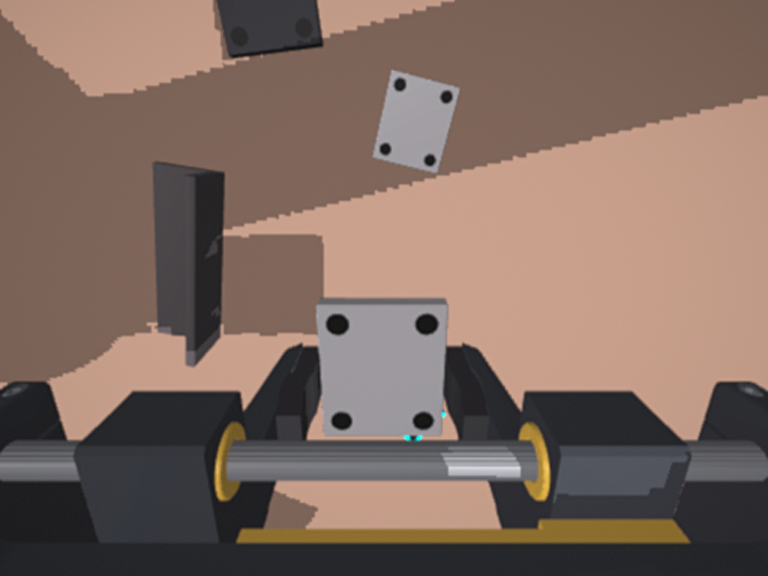

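```bash
python3 - <<'E'
from h import *
C=cam("wrist");s=read_state();z=s["tcp_pos"][2]-.005
R=Ro.from_quat(s["ee_rot"]).as_matrix()
X=np.array([atz(C,(np.array(p))/1.5,z) for p in ((318,305),(447,302),(441,433),(325,436))])
print(((X-s["tcp_pos"])@R).round(4),((X.mean(0)-s["tcp_pos"])@R).round(4),[np.linalg.norm(X[i]-X[i-1]).round(4) for i in range(4)])
# jig seat targets
a=np.radians(-68.1);xj=np.array([np.cos(a),np.sin(a),0]);yj=np.array([-xj[1],xj[0],0])
for st in ([.6055,.1721],[.6020,.1703]):
    t=np.array([*st,.2])-.004*xj; print("shift frac",(t-s["tcp_pos"])/.4)
Rd=np.column_stack([[0,0,-1],yj,xj]);print("turn",Ro.from_matrix(Rd@R.T).as_rotvec()/np.pi)
E
```

```text
[[ 0.005  -0.0225 -0.0289]
 [ 0.0049  0.0259 -0.0302]
 [ 0.005   0.0265  0.0292]
 [ 0.0051 -0.0226  0.0308]] [0.005  0.0018 0.0002] [np.float64(0.0598), np.float64(0.0484), np.float64(0.0594), np.float64(0.0492)]
shift frac [0.56009515 1.098723   0.22072985]
shift frac [0.55134515 1.094223   0.22072985]
turn [ 7.51434665e-04  1.22235281e-04 -3.89311019e-01]
```

```bash
python3 -m jog '[[[0,0,0.15],[0,0,0]],[[0.05,0.1,0.3],[0,0,-0.05]],[[0.12,0.22,0.35],[0,0,-0.1]],[[0.2,0.36,0.35],[0,0,-0.15]],[[0.28,0.5,0.35],[0,0,-0.2]],[[0.36,0.65,0.35],[0,0,-0.25]],[[0.45,0.8,0.35],[0,0,-0.3]],[[0.55,0.92,0.35],[0,0,-0.35]],[[0.55,1,0.35],[0,0,-0.389]],[[0.55,1,0.35],[0,0,-0.389]],[[0.55,1,0.35],[0,0,-0.389]],[[0.55,1,0.35],[0,0,-0.389]]]' 0 40
python3 - <<'E'
from h import *
s=read_state();print(s["tcp_pos"],s["time"],s["ft_force"])
R=Ro.from_quat(s["ee_rot"]).as_matrix();print(np.round(R,3),np.degrees(np.arctan2(R[1,1],R[0,1])))
im=camera("wrist");cv2.imwrite("pics/w20.png",cv2.resize(im[:,:,::-1],(768,576),interpolation=cv2.INTER_CUBIC))
C=cam("wrist");print(proj(C,[.6055,.1721,.012])*1.5)
E
```

```text
time: 34.95
tcp_pos: [0.5997, 0.135, 0.2512]
ee_rot: [0.395, 0.586, -0.397, 0.586]
ft_force: [0.0, 0.2, -1.1]
gripper_width: 0.049
[0.5997058  0.13500034 0.2511845 ] 34.95 [ 0.01413187  0.15906393 -1.07562365]
[[-0.002  0.928  0.373]
 [-0.002  0.373 -0.928]
 [-1.    -0.003  0.001]] 21.902078096666582
[402.19998966 209.64464554]
```

View pics/w20.png

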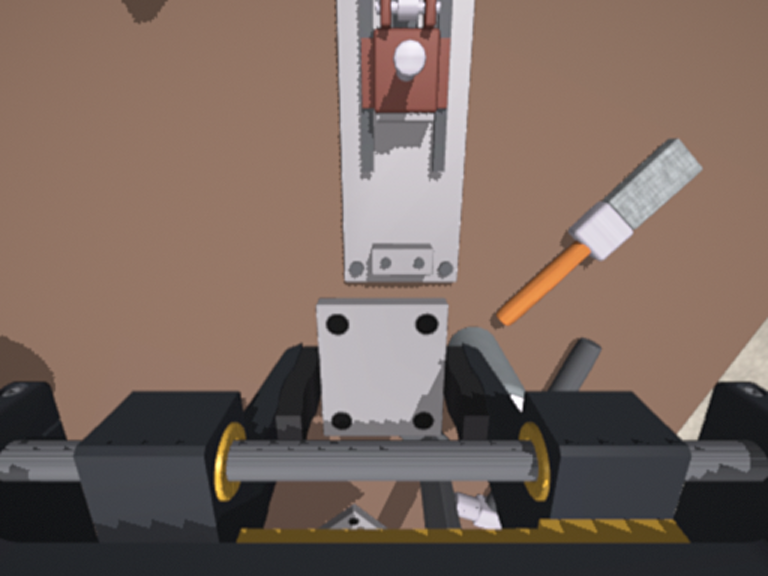

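```bash
python3 - <<'E'
from h import *
im=cv2.imread("pics/w20.png")
cv2.imwrite("pics/w20a.png",cv2.resize(im[90:295,330:480],None,fx=2.9,fy=2.9,interpolation=cv2.INTER_CUBIC))
E
```

```text
(no output)
```

View pics/w20a.png

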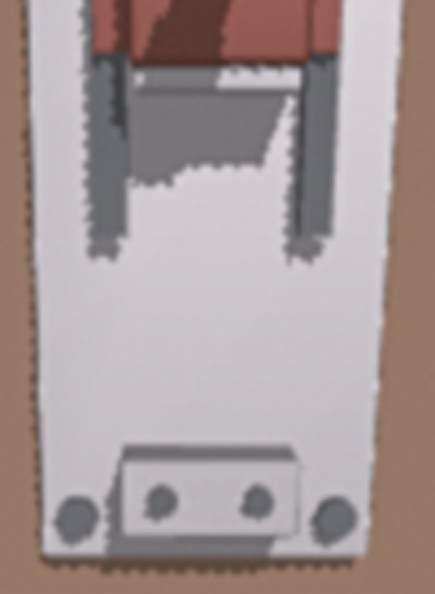

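```bash
python3 - <<'E'
from h import *
C=cam("wrist");s=read_state()
g=lambda x,y,z: atz(C,((330+x/2.9)/1.5,(90+y/2.9)/1.5),z)
a=np.radians(-68.1);xj=np.array([np.cos(a),np.sin(a),0]);yj=np.array([-xj[1],xj[0],0])
o=np.array([.6055,.1721,.012])
for n,p in (("stop top L",g(122,461,.036)),("stop top R",g(298,461,.036)),("stop bot L",g(125,447,.012)),("stop bot R",g(293,447,.012)),("guideL end",g(108,238,.022)),("guideR end",g(317,236,.022)),("plate end L",g(42,555,.012)),("plate end R",g(368,555,.012)),("jawlip",g(215,92,.022))):
    print(n,p.round(4),"jig rel",np.round([(p-o)@xj,(p-o)@yj],4))
E
```

```text
stop top L [0.5917 0.1325 0.036 ] jig rel [ 0.0316 -0.0276]
stop top R [0.6421 0.1529 0.036 ] jig rel [0.0315 0.0268]
stop bot L [0.5925 0.1316 0.012 ] jig rel [ 0.0327 -0.0272]
stop bot R [0.6437 0.1523 0.012 ] jig rel [0.0326 0.0281]
guideL end [0.5634 0.1919 0.022 ] jig rel [-0.0341 -0.0317]
guideR end [0.6217 0.216  0.022 ] jig rel [-0.0347  0.0314]
plate end L [0.58   0.0863 0.012 ] jig rel [ 0.0701 -0.0556]
plate end R [0.6826 0.1277 0.012 ] jig rel [0.07  0.055]
jawlip [0.5774 0.2416 0.022 ] jig rel [-0.075  -0.0001]
```

```bash
python3 -m jog '[[[0.012,0.1,0],[0,0,0]],[[0.012,0.1,-0.1],[0,0,0]],[[0.012,0.1,-0.25],[0,0,0]],[[0.012,0.1,-0.38],[0,0,0]],[[0.012,0.1,-0.47],[0,0,0]],[[0.012,0.1,-0.48],[0,0,0]],[[0.012,0.1,-0.48],[0,0,0]],[[0.012,0.1,-0.48],[0,0,0]]]' 0 40
python3 - <<'E'
from h import *
s=read_state();print(s["tcp_pos"],s["time"],s["ft_force"])
R=Ro.from_quat(s["ee_rot"]).as_matrix();print(np.round(R,3),np.degrees(np.arctan2(R[1,1],R[0,1])))
im=camera("wrist");cv2.imwrite("pics/w21.png",cv2.resize(im[:,:,::-1],(768,576),interpolation=cv2.INTER_CUBIC))
E
```

```text
time: 36.0
tcp_pos: [0.6054, 0.1748, 0.0615]
ee_rot: [0.396, 0.585, -0.396, 0.587]
ft_force: [-1.0, -0.5, -1.6]
gripper_width: 0.0491
[0.6054499  0.17475335 0.06151063] 36.0 [-1.01348371 -0.47682711 -1.56103159]
[[ 0.002  0.928  0.372]
 [-0.002  0.372 -0.928]
 [-1.     0.001  0.002]] 21.862561483084725
```

View pics/w21.png

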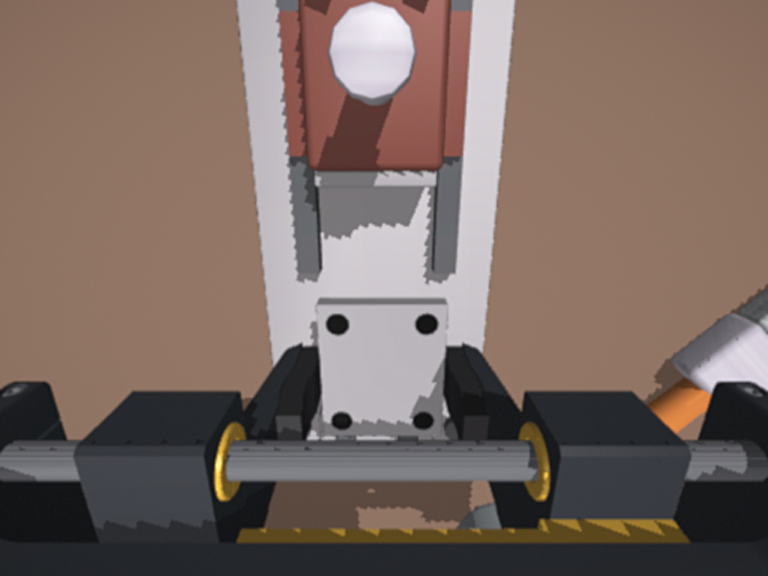

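```bash
python3 -m jog '[[[-0.004,-0.002,-0.03],[0,0,0]],[[-0.004,-0.002,-0.06],[0,0,0]],[[-0.004,-0.002,-0.08],[0,0,0]],[[-0.004,-0.002,-0.089],[0,0,0]],[[-0.004,-0.002,-0.089],[0,0,0]],[[-0.004,-0.002,-0.089],[0,0,0]]]' 0 40
python3 - <<'E'
from h import *
s=read_state();print(s["tcp_pos"],s["time"],s["ft_force"],s["wrist_torque"])
im=camera("wrist");cv2.imwrite("pics/w22.png",cv2.resize(im[:,:,::-1],(768,576),interpolation=cv2.INTER_CUBIC))
E
```

```text
time: 36.8
tcp_pos: [0.6038, 0.1741, 0.0258]
ee_rot: [0.396, 0.585, -0.396, 0.587]
ft_force: [-0.2, -0.4, -2.8]
gripper_width: 0.0493
[0.6038401  0.17406498 0.02578316] 36.8 [-0.19744694 -0.42840667 -2.79340585] [-0.07886216  0.02443511 -0.02875674]
```

View pics/w22.png

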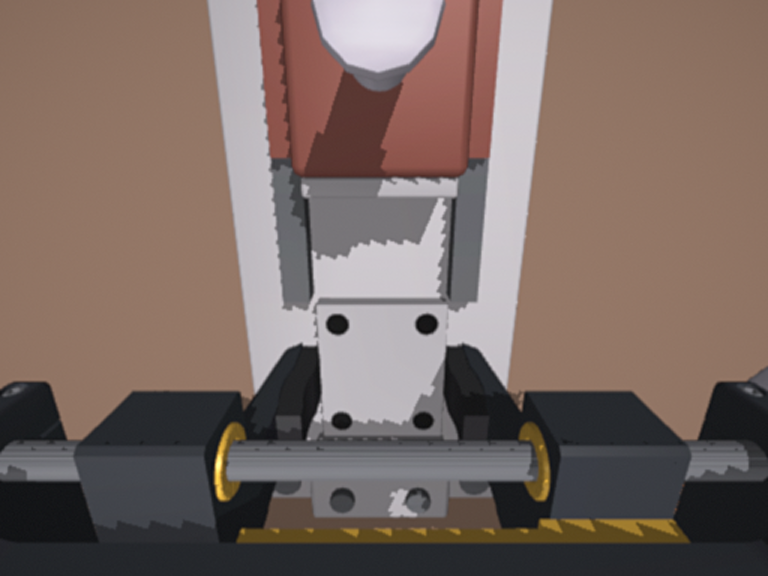

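```bash
python3 -m jog '[[[0,0,-0.002],[0,0,0]],[[0,0,-0.003],[0,0,0]]]' 0 40
python3 -m jog '[[[0,0,0],[0,0,0]],[[0,0,0],[0,0,0]],[[0,0,0],[0,0,0]],[[0,0,0.04],[0,0,0]],[[0,0,0.12],[0,0,0]],[[0,0,0.25],[0,0,0]],[[0,0,0.4],[0,0,0]],[[0.03,-0.06,0.45],[0,0,0]],[[0.03,-0.06,0.45],[0,0,0]],[[0.03,-0.06,0.45],[0,0,0]]]' 0.7
python3 - <<'E'
from h import *
s=read_state();print(s["tcp_pos"],s["time"],s["ft_force"],s["wrist_torque"])
im=camera("wrist");cv2.imwrite("pics/w23.png",cv2.resize(im[:,:,::-1],(768,576),interpolation=cv2.INTER_CUBIC))
E
```

```text
time: 37.1
tcp_pos: [0.6039, 0.1741, 0.025]
ee_rot: [0.396, 0.585, -0.396, 0.587]
ft_force: [-1.0, 0.2, 4.4]
gripper_width: 0.0494
time: 38.35
tcp_pos: [0.6152, 0.1504, 0.2043]
ee_rot: [0.396, 0.585, -0.397, 0.586]
ft_force: [0.6, 0.4, -0.7]
gripper_width: 0.0615
[0.61522223 0.15043268 0.20431427] 38.35 [ 0.58539485  0.39668532 -0.72876349] [-0.07734325 -0.01936917 -0.02807296]
```

View pics/w23.png

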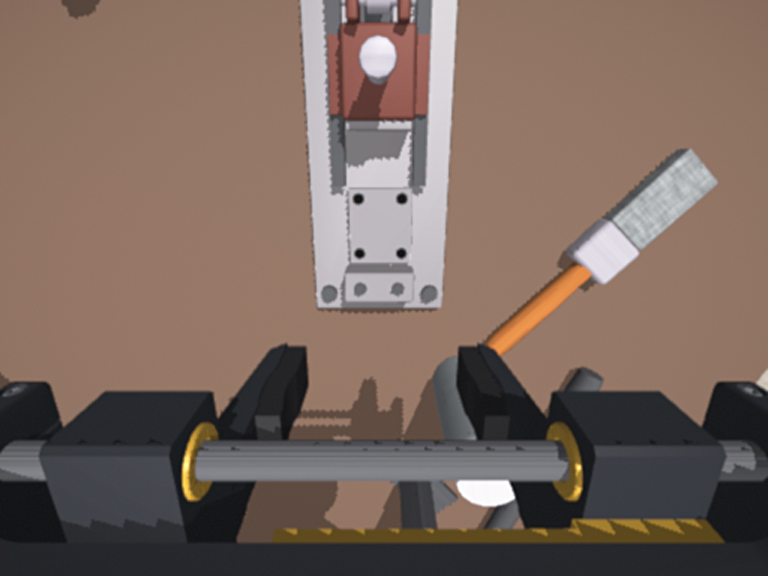

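```bash
python3 - <<'E'
from h import *
C=cam("wrist");s=read_state();p=atz(C,(378/1.5,57/1.5),.087);print(p,(np.array([p[0],p[1],.062])-s["tcp_pos"])/.4)
E
```

```text
[0.56377367 0.27444449 0.087     ] [-0.12845547  0.30957671 -0.35500968]
```

Button at (378,57) gives a post position of (0.564,0.274), matching the prediction of (0.5635,0.275). I go down and grip the post.

```bash
python3 -m jog '[[[-0.06,0.15,0],[0,0,0]],[[-0.128,0.31,0],[0,0,0]],[[-0.128,0.31,-0.12],[0,0,0]],[[-0.128,0.31,-0.24],[0,0,0]],[[-0.128,0.31,-0.32],[0,0,0]],[[-0.128,0.31,-0.353],[0,0,0]],[[-0.128,0.31,-0.353],[0,0,0]],[[-0.128,0.31,-0.353],[0,0,0]]]' 0.5
python3 -m jog '[[[0,0,0],[0,0,0]],[[0,0,0],[0,0,0]],[[0,0,0],[0,0,0]],[[0,0,0],[0,0,0]]]' 0 30
python3 -m jog '[[[0,0,0],[0,0,0]],[[0,0,0],[0,0,0]]]' 0 30
```

```text
time: 39.4
tcp_pos: [0.5645, 0.2749, 0.0641]
ee_rot: [0.396, 0.585, -0.396, 0.587]
ft_force: [0.2, 0.9, 0.8]
gripper_width: 0.0439
time: 39.9
tcp_pos: [0.5629, 0.2742, 0.0644]
ee_rot: [0.395, 0.586, -0.397, 0.586]
ft_force: [-8.9, -4.9, 6.1]
gripper_width: 0.0177
time: 40.15
tcp_pos: [0.5628, 0.2742, 0.0645]
ee_rot: [0.395, 0.586, -0.397, 0.586]
ft_force: [-2.7, -0.2, 2.0]
gripper_width: 0.0176
```

```bash
python3 -m jog '[[[0.007,-0.018,0],[0,0,0]],[[0.014,-0.036,0],[0,0,0]],[[0.022,-0.054,0],[0,0,0]],[[0.029,-0.072,0],[0,0,0]],[[0.036,-0.09,0],[0,0,0]],[[0.042,-0.104,0],[0,0,0]],[[0.042,-0.104,0],[0,0,0]]]' 0 30
```

```text
time: 41.02
tcp_pos: [0.5796, 0.2322, 0.0645]
ee_rot: [0.394, 0.586, -0.397, 0.586]
ft_force: [-2.0, 0.1, 1.4]
gripper_width: 0.0175
```

```bash
python3 -m jog '[[[0.002,-0.005,0],[0,0,0]],[[0.004,-0.009,0],[0,0,0]],[[0.006,-0.014,0],[0,0,0]],[[0.006,-0.014,0],[0,0,0]],[[0.006,-0.014,0],[0,0,0]]]' 0 30
python3 - <<'E'
from h import *
s=read_state();xj=np.array([.373,-.928,0]);print((np.array(s["tcp_pos"])-[.5628,.2742,.0645])@xj,s["tcp_pos"],s["ft_force"]@xj)
E
```

```text
time: 41.65
tcp_pos: [0.5818, 0.2268, 0.0645]
ee_rot: [0.394, 0.586, -0.397, 0.586]
ft_force: [-4.0, 3.5, 2.8]
gripper_width: 0.0179
0.051036492330577714 [0.58176644 0.22682715 0.0645036 ] -4.725723475750755
```

```bash
python3 -m jog '[[[0.001,-0.003,0],[0,0,0]],[[0.002,-0.006,0],[0,0,0]],[[0.003,-0.008,0],[0,0,0]],[[0.003,-0.008,0],[0,0,0]],[[0.003,-0.008,0],[0,0,0]]]' 0 30
python3 - <<'E'
from h import *
s=read_state();xj=np.array([.373,-.928,0]);print((np.array(s["tcp_pos"])-[.5628,.2742,.0645])@xj,s["tcp_pos"],s["ft_force"]@xj)
im=camera("wrist");cv2.imwrite("pics/w24.png",cv2.resize(im[:,:,::-1],(768,576),interpolation=cv2.INTER_CUBIC))
E
```

```text
time: 42.28
tcp_pos: [0.582, 0.2261, 0.0645]
ee_rot: [0.395, 0.587, -0.396, 0.585]
ft_force: [-6.2, 15.3, 2.6]
gripper_width: 0.0172
0.05175604955765989 [0.58201026 0.22614976 0.06451099] -16.52652080390951
```

View pics/w24.png

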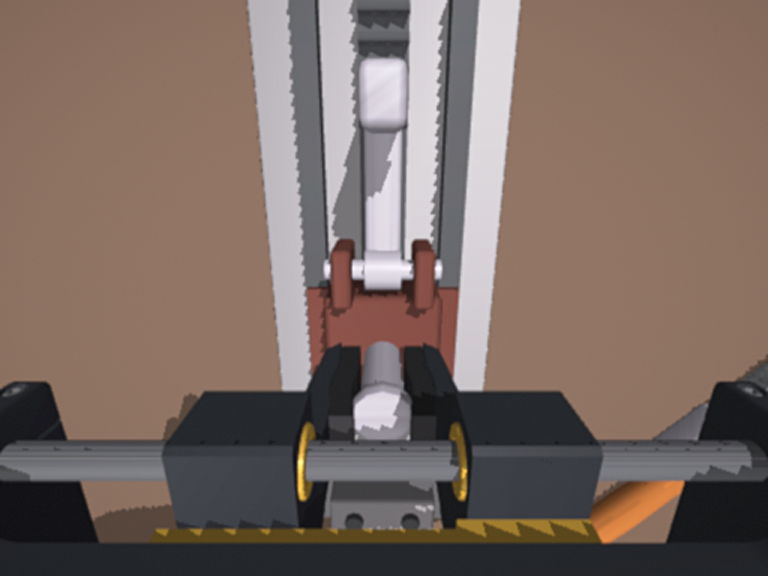

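```bash
python3 -m jog '[[[0.002,-0.005,0],[0,0,0]],[[0.004,-0.011,0],[0,0,0]],[[0.006,-0.014,0],[0,0,0]],[[0.006,-0.014,0],[0,0,0]]]' 0 40
python3 -m jog '[[[0,0,0],[0,0,0]],[[0,0,0],[0,0,0]]]' 0 40
python3 -m jog '[[[0,0,0],[0,0,0]],[[0,0,0],[0,0,0]],[[0,0,0],[0,0,0]],[[0,0,0.08],[0,0,0]],[[0,0,0.2],[0,0,0]],[[-0.05,0.005,0.35],[0,0,0]],[[-0.1,0.01,0.5],[0,0,0]],[[-0.1,0.01,0.54],[0,0,0]],[[-0.1,0.01,0.54],[0,0,0]],[[-0.1,0.01,0.54],[0,0,0]],[[-0.1,0.01,0.54],[0,0,0]]]' 0.5
python3 - <<'E'
from h import *
s=read_state();print(s["tcp_pos"])
im=camera("wrist");cv2.imwrite("pics/w25.png",cv2.resize(im[:,:,::-1],(768,576),interpolation=cv2.INTER_CUBIC))
im=camera("side");cv2.imwrite("pics/d25.png",im[:,:,::-1])
E
```

```text
time: 42.82
tcp_pos: [0.5821, 0.226, 0.0645]
ee_rot: [0.396, 0.59, -0.394, 0.582]
ft_force: [-11.7, 30.5, 3.7]
gripper_width: 0.0172
time: 43.08
tcp_pos: [0.5819, 0.2265, 0.0645]
ee_rot: [0.396, 0.591, -0.394, 0.582]
ft_force: [-3.8, 6.9, 1.0]
gripper_width: 0.0174
time: 44.45
tcp_pos: [0.5419, 0.2303, 0.279]
ee_rot: [0.396, 0.591, -0.394, 0.582]
ft_force: [-1.0, -1.1, -0.3]
gripper_width: 0.0437
[0.54186685 0.23026744 0.27902476]
```

View pics/w25.png

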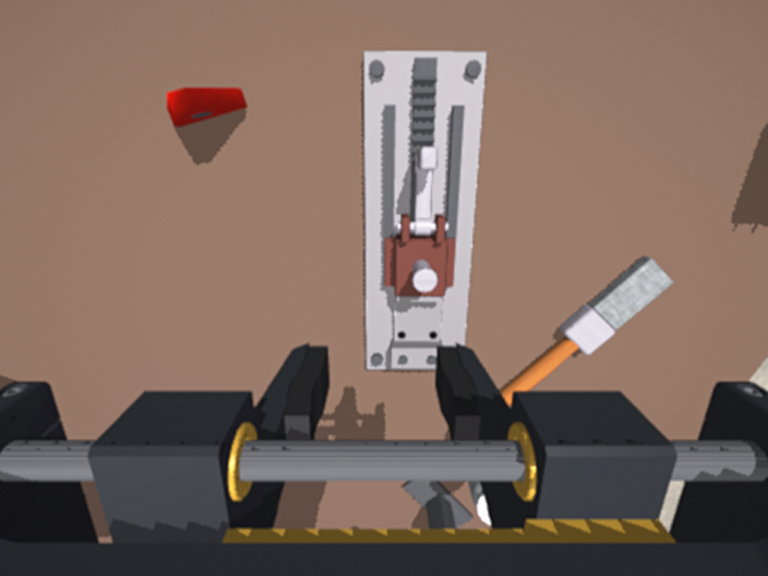

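View pics/d25.png

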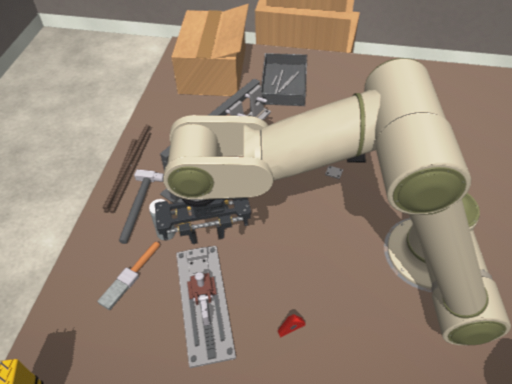

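```bash
python3 - <<'E'
from h import *
a=cv2.imread("pics/w1.png")[130:330,360:490];b=cv2.imread("pics/w25.png")[130:330,360:490]
cv2.imwrite("pics/cmp.png",cv2.resize(np.hstack([a,b]),None,fx=2.9,fy=2.9,interpolation=cv2.INTER_CUBIC))
C=cam("wrist");f=lambda x,y,z: np.round(atz(C,(x/1.5,y/1.5),z),4)
xj=np.array([.373,-.928,0])
X=[f(365,52,.012),f(487,52,.012),f(465,369,.012),f(367,369,.012)];pc=np.mean(X,0)
for n,p in (("button",f(425,280,.087)),("tab",f(428,157,.08))): print(n,p,(p-pc)@xj)
E
```

```text
button [0.5831 0.2274 0.087 ] 0.029857300000000014
tab [0.545  0.3204 0.08  ] -0.07065799999999998
```

View pics/cmp.png

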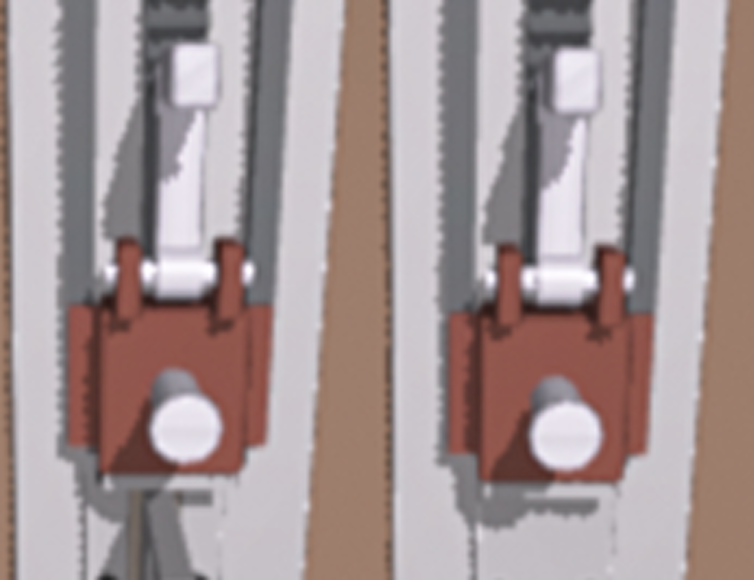

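```bash
python3 - <<'E'
from h import *
s=read_state();R=Ro.from_quat(s["ee_rot"]).as_matrix()
a=np.radians(-68.1);xj=np.array([np.cos(a),np.sin(a),0]);yj=np.array([-xj[1],xj[0],0])
Rd=np.column_stack([[0,0,-1],yj,xj]);print("turn",Ro.from_matrix(Rd@R.T).as_rotvec()/np.pi,(np.array([.582,.2265,.0645])-s["tcp_pos"])/.4)
E
```

```text
turn [-0.00296304 -0.00291611 -0.00087423] [ 0.1001355  -0.00971713 -0.5376108 ]
```

```bash
python3 -m jog '[[[0.05,-0.005,0],[-0.003,-0.003,-0.001]],[[0.1,-0.01,-0.1],[-0.003,-0.003,-0.001]],[[0.1,-0.01,-0.22],[-0.003,-0.003,-0.001]],[[0.1,-0.01,-0.34],[-0.003,-0.003,-0.001]],[[0.1,-0.01,-0.46],[-0.003,-0.003,-0.001]],[[0.1,-0.01,-0.536],[-0.003,-0.003,-0.001]],[[0.1,-0.01,-0.536],[-0.003,-0.003,-0.001]],[[0.1,-0.01,-0.536],[-0.003,-0.003,-0.001]]]' 0.5
python3 -m jog '[[[0,0,0],[0,0,0]],[[0,0,0],[0,0,0]],[[0,0,0],[0,0,0]],[[0,0,0],[0,0,0]]]' 0 40
python3 -m jog '[[[0,0,0],[0,0,0]],[[0,0,0],[0,0,0]]]' 0 40
python3 -m jog '[[[-0.001,0.003,0],[0,0,0]],[[-0.002,0.005,0],[0,0,0]],[[-0.003,0.007,0],[0,0,0]],[[-0.004,0.009,0],[0,0,0]],[[-0.004,0.009,0],[0,0,0]],[[-0.004,0.009,0],[0,0,0]]]' 0 40
```

```text
time: 45.55
tcp_pos: [0.5826, 0.2265, 0.0664]
ee_rot: [0.397, 0.585, -0.396, 0.586]
ft_force: [0.7, 0.3, 0.7]
gripper_width: 0.044
time: 46.05
tcp_pos: [0.5821, 0.2263, 0.0671]
ee_rot: [0.396, 0.585, -0.396, 0.586]
ft_force: [-3.3, -1.6, 5.5]
gripper_width: 0.0178
time: 46.3
tcp_pos: [0.5821, 0.2262, 0.0671]
ee_rot: [0.396, 0.585, -0.396, 0.586]
ft_force: [-0.9, -0.4, 0.3]
gripper_width: 0.0178
time: 47.05
tcp_pos: [0.5812, 0.2285, 0.0671]
ee_rot: [0.396, 0.585, -0.396, 0.587]
ft_force: [3.5, -10.5, 0.3]
gripper_width: 0.018
```

The jaw is blocked after about 2 mm at 11 N, while it slides at 3 N, so the pawl is engaged. I push it up again.

```bash
python3 -m jog '[[[0.001,-0.003,0],[0,0,0]],[[0.002,-0.006,0],[0,0,0]],[[0.004,-0.009,0],[0,0,0]],[[0.005,-0.013,0],[0,0,0]],[[0.005,-0.013,0],[0,0,0]],[[0.005,-0.013,0],[0,0,0]]]' 0 40
python3 -m jog '[[[0,0,0],[0,0,0]],[[0,0,0],[0,0,0]]]' 0 40
python3 -m jog '[[[0,0,0],[0,0,0]],[[0,0,0],[0,0,0]],[[0,0,0],[0,0,0]],[[0,0,0.08],[0,0,0]],[[0,0,0.2],[0,0,0]],[[-0.05,0.005,0.35],[0,0,0]],[[-0.1,0.01,0.5],[0,0,0]],[[-0.15,0.01,0.54],[0,0,0]],[[-0.3,0.1,0.54],[0,0,0]],[[-0.45,0.15,0.54],[0,0,0]],[[-0.55,0.2,0.54],[0,0,0]],[[-0.55,0.2,0.54],[0,0,0]]]' 0.5
python3 - <<'E'
from h import *
s=read_state();print(s["tcp_pos"],s["time"])
im=camera("side");cv2.imwrite("pics/d26.png",cv2.resize(im[60:370,100:350,::-1],None,fx=1.9,fy=1.9,interpolation=cv2.INTER_CUBIC))
im=camera("scene");cv2.imwrite("pics/s26.png",cv2.resize(im[140:320,90:410,::-1],None,fx=2.4,fy=2.4,interpolation=cv2.INTER_CUBIC))
im=camera("wrist");cv2.imwrite("pics/w26.png",cv2.resize(im[:,:,::-1],(768,576),interpolation=cv2.INTER_CUBIC))
E
```

```text
time: 47.8
tcp_pos: [0.5822, 0.226, 0.0671]
ee_rot: [0.396, 0.586, -0.395, 0.586]
ft_force: [-4.5, 14.3, 1.1]
gripper_width: 0.0176
time: 48.05
tcp_pos: [0.582, 0.2264, 0.0671]
ee_rot: [0.396, 0.586, -0.395, 0.586]
ft_force: [-0.7, 2.0, 0.3]
gripper_width: 0.0178
time: 49.55
tcp_pos: [0.3595, 0.3072, 0.2839]
ee_rot: [0.396, 0.587, -0.394, 0.587]
ft_force: [1.2, -0.1, 0.9]
gripper_width: 0.044
[0.35949704 0.30723642 0.283859  ] 49.55
```

View pics/d26.png

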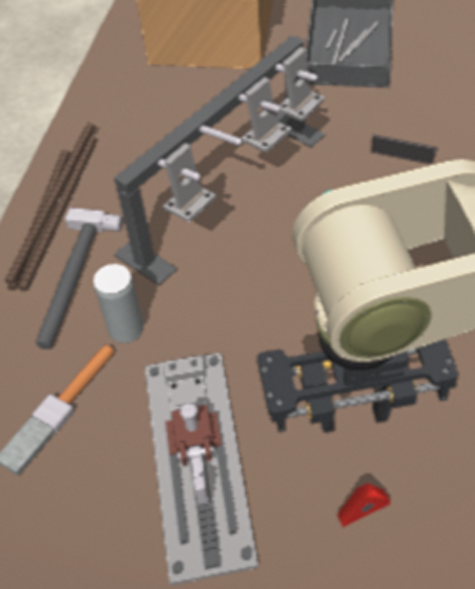

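View pics/s26.png

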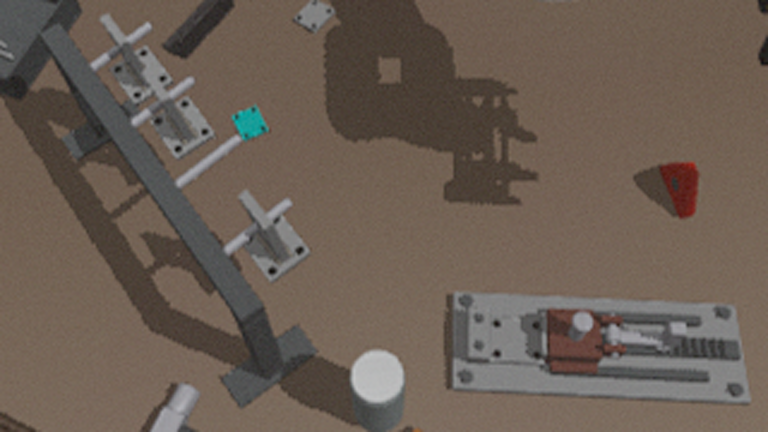

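View pics/w26.png

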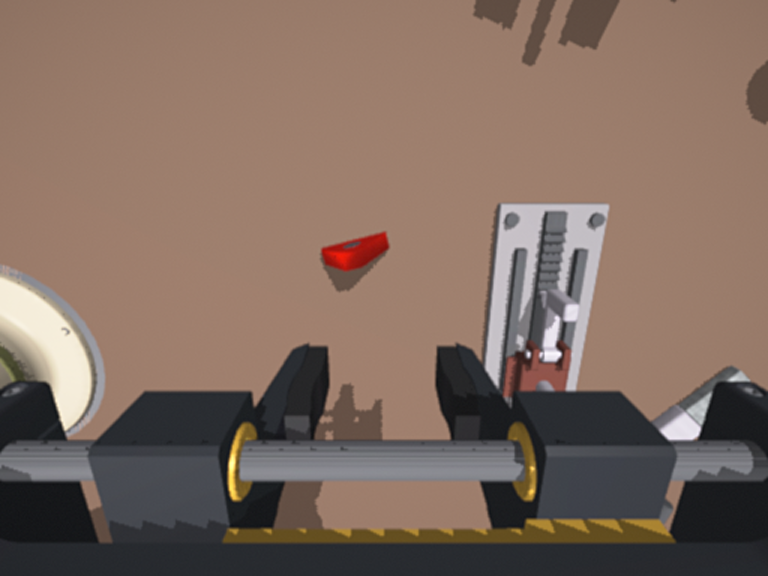

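```bash
python3 - <<'E'
from h import *
for c in ("scene","side"):
  for q in ("bracket_b_eye","bracket_d_eye","pawl_tab"):
    for d in spot_in(c,q): print(c,q,np.round(d["position"],3),round(d["confidence"],2))
print(read_state()["time"])
E
```

```text
scene bracket_b_eye [ 0.548 -0.323  0.142] 0.8
scene bracket_b_eye [ 0.672 -0.17   0.195] 0.25
scene bracket_d_eye [0.745 0.069 0.122] 0.16
scene pawl_tab [ 0.676 -0.171  0.196] 0.52
scene pawl_tab [0.557 0.303 0.043] 0.46
side bracket_b_eye [ 0.537 -0.32   0.164] 0.82
side bracket_b_eye [0.55  0.291 0.052] 0.53
side pawl_tab [0.553 0.29  0.054] 0.59
50.0
```

No further bracket shows up: the low-confidence `bracket_d_eye` hit is the spray can. The tab is back where it started. I'm handing in.

```bash
python3 -c "
from workcell import *
print(close_job())"
```

```text
the job is handed in; nothing more can be done
None
```

The job is handed in at about 50 s of the 208 s allowed. The interface gives no verdict, so this rests on my own checks.

**Unloading:** I held the pawl up and drew the jaw back 50 mm. Bracket a, taken from the jig, hangs on peg 4. The two brackets standing on the bench hang on peg 2 and peg 1. The left-hand one had been knocked aside early in the run, so I measured it again before gripping it. I found no third bench bracket in any view.

**Setting up:** I laid the larger grey plate in the jig with its length between jaw and stop. I then pushed the jaw up until it stopped against the plate, at about 30 N.

**Last checks:**
- **Brackets:** the final side and scene pictures show all three hanging upright, one to a peg.
- **Plate:** it looks flat and square against the stop.
- **Pawl:** a test pull on the jaw was blocked after about 2 mm at 11 N, against 3 N when it slides freely, so the pawl is in. I pushed the jaw closed again afterwards.
- **Jaw position:** the post is within about 1 mm of where it was when the jig was first closed.
- **Bystanders:** the spray can, brush, magnet and offcut look unmoved.

**Disagreements:** the trained networks gave some false hits. One was a low-confidence "bracket d" on the spray can, and one was a "pawl tab" on the rack. The pictures ruled both out. In the picture taken before the pull test, the pawl tab sat about 1.5 mm further from its hinge than at the start. I put that down to the slightly lower camera, and the pull test supports the pawl being down.

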